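Put the spice corner back in order

TASK

Put the spice corner back in order after cooking: stand every fallen spice jar upright in a free place of the rack's lane, so that all jars stand there, and hang every washed scoop from the drying block by its eye on the revolving stand, one scoop to a hook. Never reach round the stand to hang: each time turn it by its knob, without shaking off the scoops already hanging, until a free hook faces the front (the side of the brass dot, towards you), and hang the scoop there. When all is done the copper scoop, the one used daily, shall hang at the front; leave the pepper mill, garlic and matchbox where they are.

Things in the scene. Friction and masses are not known exactly. Their poses are not given: they have to be found in the camera images.
- stand_foot: fixed round wooden foot (148 mm across) and steel column of the revolving scoop stand; origin on the worktop in the stand's axis. Its own -x is the front of the stand, marked by a brass dot on the foot and turned to the robot.
- stand_rotor: turning top of the stand: hub, wooden knob and six steel hooks 60 degrees apart. Origin on the worktop in the axis; one hook lies along own +x, the others every 60 degrees. Turns many times either way, slightly stiff (0.04 N m), stays where left. A hung scoop's foot is 64 mm above the worktop and 108 mm from the axis. Nothing stands higher than the hooks but the knob.
- hook0 (a point): seat of the hook along the rotor's +x, all six alike: on top of a level 6 mm rod that runs straight out from the axis; seat 108 mm from the axis, 208 mm above the worktop. The rod's upturned tip ends 127 mm from the axis, its top 219 mm above the worktop. A 15 mm ball on the rod, 93 mm from the axis, keeps an eye from sliding inwards.
- stand_knob (a point): middle of the wooden knob on the rotor's axis, 236 mm above the worktop: round, 34 mm across, 32 mm high, to be gripped from above and turned; below it the hub and the rods begin, 217 mm above the worktop.
- scoop_copper: loose copper measuring scoop: cup 54 mm across, 46 mm high, flat foot; a 14 mm wide strap rises on its own -x side and bends in to a hanging eye right above the cup's middle; 149 mm high, 0.1 to 0.16 kg. Origin: centre of the foot; own z up along the scoop. Starts upright on the drying block.
- scoop_copper_eye (a point): centre of the hole of the copper scoop's eye, 128 mm above its foot; all scoops have the same eye: a flat upright frame in the scoop's own y-z plane, hole running along own x, 24 mm wide and 32 mm high (112 to 144 mm above the foot); 32 mm wide over its straight sides, 6 mm thick. Hold it from above by the outside of the two sides; the 5 mm top bar hangs on the hook.
- scoop_steel_a: loose steel measuring scoop, shaped as the copper one, cup 48 mm across and 40 mm high, about 0.1 kg; same origin, axes and eye. Starts upright on the drying block. May be absent (None).
- scoop_steel_b: loose steel measuring scoop, shaped as the copper one, cup 42 mm across and 34 mm high, about 0.1 kg; same origin, axes and eye. Starts upright on the drying block. May be absent (None).
- hung_0: loose steel measuring scoop like the others, same origin, axes and eye, cup 52 mm across and 44 mm high. At the start it already hangs on the stand. May be absent (None).
- hung_1: loose steel measuring scoop like the others, same origin, axes and eye, cup 46 mm across and 38 mm high. At the start it already hangs on the stand. May be absent (None).
- hung_3: loose steel measuring scoop like the others, same origin, axes and eye, cup 40 mm across and 32 mm high. At the start it already hangs on the stand. May be absent (None).
- hung_4: loose steel measuring scoop like the others, same origin, axes and eye, cup 48 mm across and 30 mm high. At the start it already hangs on the stand. May be absent (None).
- drying_block: fixed dark wooden block, 237 x 125 x 24 mm, on which the washed scoops stand; origin: centre of the underside, its long side along own x.
- spice_rack: fixed wooden spice rack, a single lane for one row of spice jars: origin at the centre of its underside, lane along own y, front (with a steel rail, top 26 mm above the worktop) towards own -x. Lane floor 10 mm above the worktop, 56 mm wide (x from -28 to 28 mm) and 420 mm long (y from -210 to 210 mm); back board 24 mm and end cheeks 30 mm high.
- jar_up_0: loose square glass spice jar with a round black cap, 40 x 40 mm, 102 mm high, standing upright in the rack. Origin: centre of the foot, z towards the cap. May be absent (None).
- jar_up_1: loose square glass spice jar with a round black cap, 40 x 40 mm, 102 mm high, standing upright in the rack. Origin: centre of the foot, z towards the cap. May be absent (None).
- jar_up_3: loose square glass spice jar with a round black cap, 40 x 40 mm, 102 mm high, standing upright in the rack. Origin: centre of the foot, z towards the cap. May be absent (None).
- jar_up_4: loose square glass spice jar with a round black cap, 40 x 40 mm, 102 mm high, standing upright in the rack. Origin: centre of the foot, z towards the cap. May be absent (None).
- jar_down_a: loose square glass spice jar with a round black cap (36 mm across), 40 x 40 mm, 102 mm long, body 78 mm of it, 0.1 to 0.2 kg; at the start it lies flat on one side on the worktop in front of the rack, roughly along it. Origin: centre of the foot, own z runs along the jar to the cap.
- jar_down_b: loose square glass spice jar with a round black cap (36 mm across), 40 x 40 mm, 102 mm long, body 78 mm of it, 0.1 to 0.2 kg; at the start it lies flat on one side on the worktop in front of the rack, roughly along it. Origin: centre of the foot, own z runs along the jar to the cap.
- pepper_mill: loose dark wooden pepper mill, 58 mm across, 170 mm high, standing behind; to be left alone. Origin: centre of the foot.
- garlic: loose garlic bulb, about 50 mm, on the worktop; to be left alone.
- match_box: loose matchbox, 45 x 70 x 18 mm, on the worktop; to be left alone.

How it is judged:
At the end, for the whole second after the job is handed in: Each scoop hangs on its own hook (foot 55-73 mm high, 85-135 mm from the axis, plumb to 0.2 rad, over 60 mm from the others), earlier ones included; the copper one in front (72 mm or more before the axis); all jars upright (0.1 rad) on the lane floor; all at rest (horizontal distance between scoop_copper and stand_foot between 0.085 and 0.135 m and height (world z) of scoop_copper between 0.055 and 0.073 m and angle between each of scoop_copper, scoop_steel_a, scoop_steel_b, hung_0, hung_1, hung_3, hung_4's own z axis and vertical below 0.2 rad and horizontal distance between scoop_steel_a and stand_foot between 0.085 and 0.135 m and height (world z) of scoop_steel_a between 0.055 and 0.073 m and horizontal distance between scoop_steel_b and stand_foot between 0.085 and 0.135 m and height (world z) of scoop_steel_b between 0.055 and 0.073 m and horizontal distance between hung_0 and stand_foot between 0.085 and 0.135 m and height (world z) of hung_0 between 0.055 and 0.073 m and horizontal distance between hung_1 and stand_foot between 0.085 and 0.135 m and height (world z) of hung_1 between 0.055 and 0.073 m and horizontal distance between hung_3 and stand_foot between 0.085 and 0.135 m and height (world z) of hung_3 between 0.055 and 0.073 m and horizontal distance between hung_4 and stand_foot between 0.085 and 0.135 m and height (world z) of hung_4 between 0.055 and 0.073 m and distance between scoop_copper and scoop_steel_a above 0.06 m and distance between each of scoop_copper, scoop_steel_a and scoop_steel_b above 0.06 m and distance between each of scoop_copper, scoop_steel_a, scoop_steel_b and hung_0 above 0.06 m and distance between each of scoop_copper, scoop_steel_a, scoop_steel_b and hung_1 above 0.06 m and distance between each of scoop_copper, scoop_steel_a, scoop_steel_b and hung_3 above 0.06 m and distance between each of scoop_copper, scoop_steel_a, scoop_steel_b and hung_4 above 0.06 m and x of scoop_copper in the frame of stand_foot below -0.072 m and angle between each of jar_down_a, jar_down_b, jar_up_0, jar_up_1, jar_up_3, jar_up_4's own z axis and vertical below 0.1 rad and x of jar_down_a in the frame of spice_rack between -0.022 and 0.022 m and y of jar_down_a in the frame of spice_rack between -0.205 and 0.205 m and z of each of jar_down_a, jar_down_b, jar_up_0, jar_up_1, jar_up_3, jar_up_4 in the frame of spice_rack below 0.016 m and x of jar_down_b in the frame of spice_rack between -0.022 and 0.022 m and y of jar_down_b in the frame of spice_rack between -0.205 and 0.205 m and x of jar_up_0 in the frame of spice_rack between -0.022 and 0.022 m and y of jar_up_0 in the frame of spice_rack between -0.205 and 0.205 m and x of jar_up_1 in the frame of spice_rack between -0.022 and 0.022 m and y of jar_up_1 in the frame of spice_rack between -0.205 and 0.205 m and x of jar_up_3 in the frame of spice_rack between -0.022 and 0.022 m and y of jar_up_3 in the frame of spice_rack between -0.205 and 0.205 m and x of jar_up_4 in the frame of spice_rack between -0.022 and 0.022 m and y of jar_up_4 in the frame of spice_rack between -0.205 and 0.205 m and linear speed of each of scoop_copper, scoop_steel_a, scoop_steel_b, jar_down_a, jar_down_b below 0.06 m/s); the robot touches nothing.
It fails at once if a scoop is hooked on or handled away from the front of the stand (more than about 55 degrees round from the brass dot) ((horizontal distance between scoop_copper and stand_foot below 0.125 m and height (world z) of scoop_copper between 0.055 and 0.074 m and contact force between the fingers and scoop_copper above 2 N and x of scoop_copper in the frame of stand_foot above -0.06 m) or (horizontal distance between scoop_steel_a and stand_foot below 0.125 m and height (world z) of scoop_steel_a between 0.055 and 0.074 m and contact force between the fingers and scoop_steel_a above 2 N and x of scoop_steel_a in the frame of stand_foot above -0.06 m) or (horizontal distance between scoop_steel_b and stand_foot below 0.125 m and height (world z) of scoop_steel_b between 0.055 and 0.074 m and contact force between the fingers and scoop_steel_b above 2 N and x of scoop_steel_b in the frame of stand_foot above -0.06 m)).
It fails at once if a scoop that already hung falls off the stand (height (world z) of any of hung_0, hung_1, hung_3, hung_4 below 0.035 m).
It fails at once if the pepper mill is tipped, or it, the garlic or the matchbox is shoved more than 5 cm (angle between pepper_mill's own z axis and vertical above 0.5 rad or distance of any of pepper_mill, garlic, match_box from where it was at the start of the episode above 0.05 m).
Of scoop_steel_a, scoop_steel_b only 1 to 2 are there at a start; the rules pass over those that are not, and their reading is None.
Of hung_0, hung_1, hung_3, hung_4 only 2 to 3 are there at a start; the rules pass over those that are not, and their reading is None.
Of jar_up_0, jar_up_1, jar_up_3, jar_up_4 only 2 to 3 are there at a start; the rules pass over those that are not, and their reading is None.
At some moment in a run one of jar_down_a, jar_down_b may be knocked a few centimetres aside while the robot is not near it.
It also fails if it takes over 210 s, if anything falls off the work surface, if the arm or the gripper's body presses on something with over 40 N, if the wrist force passes 120 N, or if a joint passes its speed limit or range.

ROBOT

A 6-joint arm with a two-finger parallel gripper is mounted at the origin on a cart in front of the work surface, level with it; the furniture and walls round the work are solid. World frame = base frame: x ahead of the robot, y to its left, z up, the work surface at z = 0. Lengths are in m, angles in rad, forces in N, time in s.
With the tool pointing down it reaches from about 0.25 to 0.775 m from the base axis. Payload 4 kg.
Tool frame: the origin (TCP) lies at the very end of the fingers, on their centre line; the grasp point (between the pads) lies 19 mm behind it; z points along the fingers, y is the line along which they close (so a half turn about z gives the same grasp; the last joint's range is limited). The gripper opens to 85 mm and grips with 20 to 120 N. Pads are 22 mm wide; open, the fingers measure 114 mm over their backs; the gripper's body (76 mm by 85 mm) begins 54 mm behind the grasp point. The pads swing forward as they close: fully open they stand 13 mm farther back than shut.
Start: joints at [1.102, 0.087, 1.371, -0, 1.684, -0.103], TCP at [0.197, 0.514, 0.231] pointing down, gripper open.
Joint ranges: [-3.1, 3.1], [-0.76, 2.03], [0.27, 2.55], [-1.08, 4.22], [0.17, 2.65], [-2.57, 2.57]. Speed limits (rad/s): [2.79, 2.79, 3.14, 3.14, 3.14, 3.14].

INTERFACE

Orientations are given as a unit quaternion [w, x, y, z].
In Python, from plant import state, snapshot, get_calibration, job_done gives the robot as it stands.
- The arm moves only by the shell command python3 -m crank 'ROWS' [OPENING] [FORCE]. ROWS is text: rows parted by semicolons, each of 6 numbers parted by spaces: the shift along the world's x, y, z in cm, then the turn, a rotation vector about the world's x, y, z in degrees. In form: x y z rx ry rz; .... A call has 1 to 8 rows; each row is the pose to reach, as a shift and turn from the pose commanded when the call began; what a row does not reach only later rows make up. A row lasts 1/10 s, in which the tool goes at most 50 mm and 8.59 degrees, less where a joint would pass 70% of its speed; a pose out of reach is approached as far as the arm can. A call with a gripper value outside its range is refused whole. OPENING is the opening, from 0 (shut) to 1 (fully open), set as the call begins (- or left out, the last holds). The fingers move at their own pace and stop on an object; FORCE is the grip in N (left out, the last holds). Time passes only in rows, so rows that repeat a pose let the fingers close. It gives the time, the measured TCP pose, the force, the opening and the grip force at its end, in the units of the state.
- state(): the state, without advancing time (a new reading comes with each control period).
- snapshot(name): name is "scene" or "top" or "wrist"; returns the picture (480x640x3 uint8, red, green, blue); there is no depth.
- get_calibration(name): a dict with "K" (3x3 intrinsics, pixels), "extrinsics" (4x4, takes a point from camera to world coordinates); the wrist camera has in their place "hand_eye" (4x4, takes a point from camera to tool coordinates, whose origin is the TCP and whose axes are the flange's). Camera axes: x right, y down, z forward; pixel columns grow to the right and rows downward; lengths in m; the calibration is good to about 2 mm. A picture is of the moment at which its call begins: read the wrist's pose just before it. get_calibration takes no time and is no camera call.
- job_done(): hands the job in; it is judged then, once.
The state is a dict: "t": time; "q": joint angles; "joint_vel": joint speeds; "effort": joint torques, N m; "eef_pos": TCP position; "tcp_rot": TCP orientation; "contact_force": force on the tool from outside, world axes, zero at the start; "torque": the same for the moment, N m; "gripper_width": finger opening in m; "grip_force": force on a finger pad.
Only numpy, scipy, OpenCV 4.12 (cv2) and the standard library are available. Lean on these libraries where they do the work, as an engineer would, in place of code of your own. Each camera call takes 0.05 s, during which the arm holds its last target. There are 200 camera calls.

## Working session

There is one attempt and no reset: what is moved stays moved. The work goes in short steps, Python scripts to look and compute and a shell command to move; the robot and the scene stay as the last step left them, time stands still between calls to the robot, and variables do not carry over. Pictures are saved under pics/ and viewed, at most 14 in all, crops included, and the job is handed in when it is done.

```bash
ls; mkdir -p pics
python3 - <<'E'
from plant import *
import cv2
for n in("scene","top"):
    im=snapshot(n); cv2.imwrite(f"pics/{n}0.png",im[:,:,::-1]); c=get_calibration(n); print(n,c["K"],c["extrinsics"])
print(get_calibration("wrist")); s=state(); print(s)
E
```

```text
pics
scene [[575.69176291   0.         314.55545994]
 [  0.         575.69176291 244.75092305]
 [  0.           0.           1.        ]] [[ 0.80275771 -0.42077671  0.42252458 -0.11134501]
 [-0.5962164  -0.55413533  0.58091312 -0.97337445]
 [-0.01029891 -0.71824857 -0.69571038  1.28478437]
 [ 0.          0.          0.          1.        ]]
top [[457.49359529   0.         315.67636267]
 [  0.         457.49359529 246.61576805]
 [  0.           0.           1.        ]] [[-0.0113888  -0.99639904  0.08401932  0.48309122]
 [-0.99988767  0.01052921 -0.01066695  0.00826428]
 [ 0.00974388 -0.08413136 -0.99640703  1.45905006]
 [ 0.          0.          0.          1.        ]]
{'K': array([[426.91511346,   0.        , 317.78851216],
       [  0.        , 426.91511346, 240.6219774 ],
       [  0.        ,   0.        ,   1.        ]]), 'hand_eye': array([[-2.33774558e-05, -9.56725385e-01, -2.90992331e-01,
         7.38206610e-02],
       [ 9.99999930e-01, -1.30901429e-04,  3.50041066e-04,
         6.85063323e-04],
       [-3.72984486e-04, -2.90992303e-01,  9.56725321e-01,
        -1.42369449e-01],
       [ 0.00000000e+00,  0.00000000e+00,  0.00000000e+00,
         1.00000000e+00]])}
{'t': 0.1, 'q': array([ 1.10189904e+00,  8.78644790e-02,  1.37211062e+00, -5.60409645e-08,
        1.68361604e+00, -1.03110773e-01]), 'joint_vel': array([-0.00062782, -0.00266656, -0.00295192, -0.00083848, -0.00015899,
       -0.00183762]), 'effort': array([ 1.91061226e-03, -3.53013253e+01, -3.14219463e+01, -2.36608985e-04,
        7.98451016e-03, -6.56616095e-06]), 'eef_pos': array([0.19652916, 0.5132014 , 0.23026146]), 'tcp_rot': array([-2.81881147e-04,  1.81875246e-01,  9.83321105e-01, -9.58662482e-04]), 'contact_force': array([-0.47960071, -0.46615522, -0.92064509]), 'torque': array([-0.05397759,  0.00576721, -0.00083746]), 'grip_force': 0.0, 'gripper_width': 0.08545174786573997}
```

View pics/scene0.png

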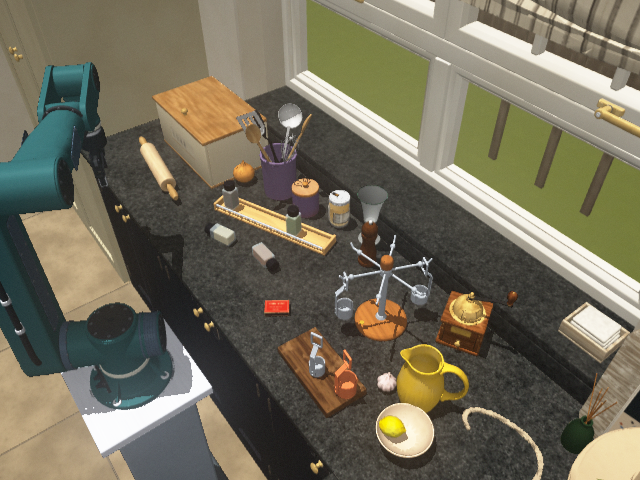

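View pics/top0.png

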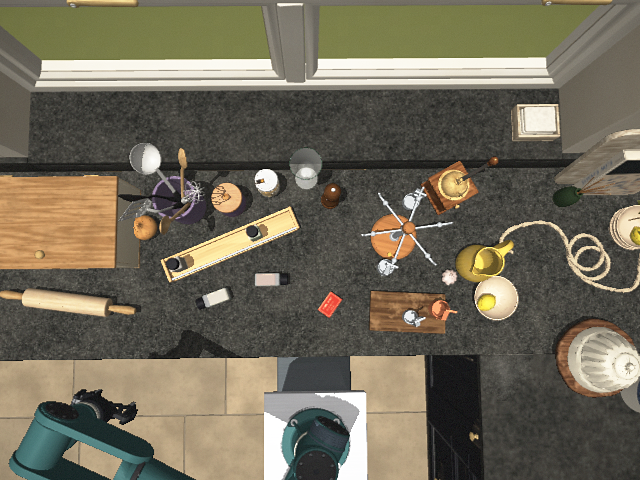

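The scene shows 2 standing jars in the rack (top px ≈(177,264),(254,231)), 2 fallen jars ((213,298),(270,279)), the stand at (408,228) with 2 hung scoops ((412,200),(387,267)), and the block with one steel scoop (411,317) and the copper one (441,310). I'll enlarge.

Run:
```python
import cv2,numpy as np
t=cv2.imread("pics/top0.png"); s=cv2.imread("pics/scene0.png")
def save(im,x,y,w,h,k,n):
    c=cv2.resize(im[y:y+h,x:x+w],None,fx=k,fy=k,interpolation=cv2.INTER_CUBIC)
    for i in range(0,w,20): cv2.putText(c,str(x+i),(i*k,8),0,.3,(0,255,255),1); cv2.line(c,(i*k,0),(i*k,h*k),(0,255,255) if 0 else (90,90,90),1)
    for i in range(0,h,20): cv2.putText(c,str(y+i),(0,i*k+8),0,.3,(0,255,255),1); cv2.line(c,(0,i*k),(w*k,i*k),(90,90,90),1)
    cv2.imwrite(n,c)
save(t,350,180,120,160,3 if 0 else 3,"pics/x.png")
save(t,350,180,133,160,3,"pics/a.png"); 
a=cv2.imread("pics/a.png")
save(t,150,200,160,115,5,"pics/rack.png")
save(t,355,180,120,100,6,"pics/standtop.png")
save(t,360,280,110,60,7,"pics/block.png")
save(s,265,230,180,150,4,"pics/standscene.png")
```

```text
(no output)
```

View pics/rack.png

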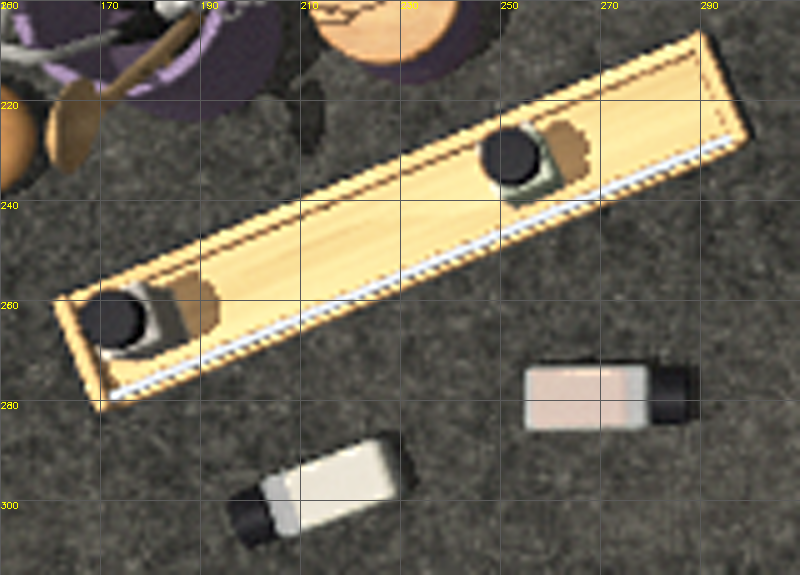

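View pics/standtop.png

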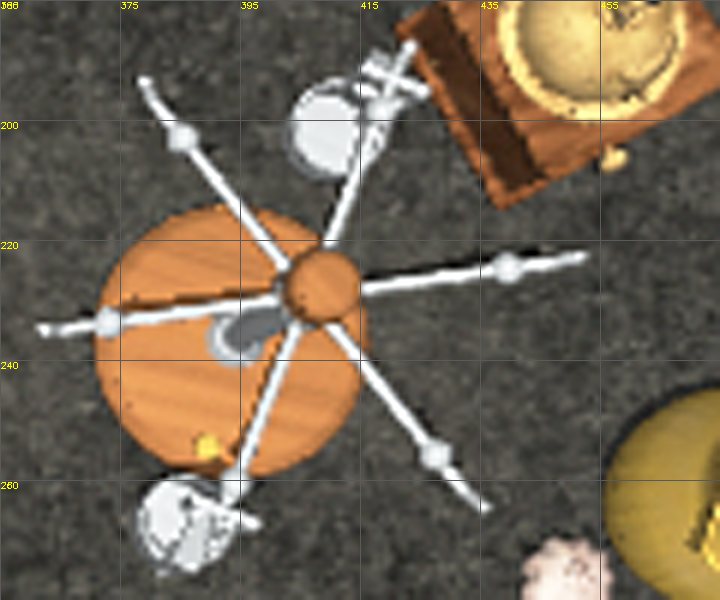

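View pics/block.png

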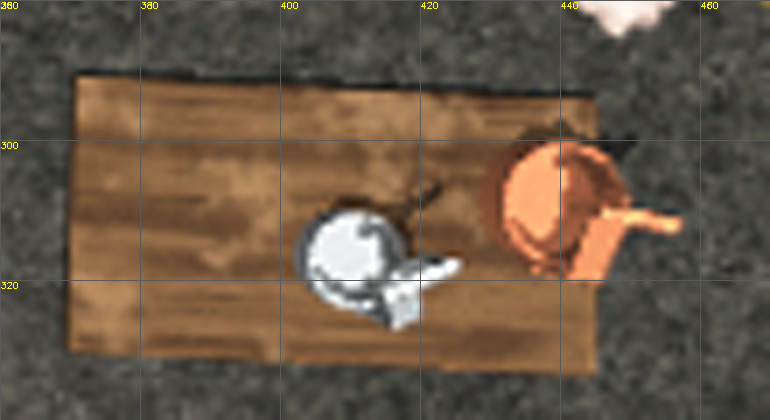

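View pics/standscene.png

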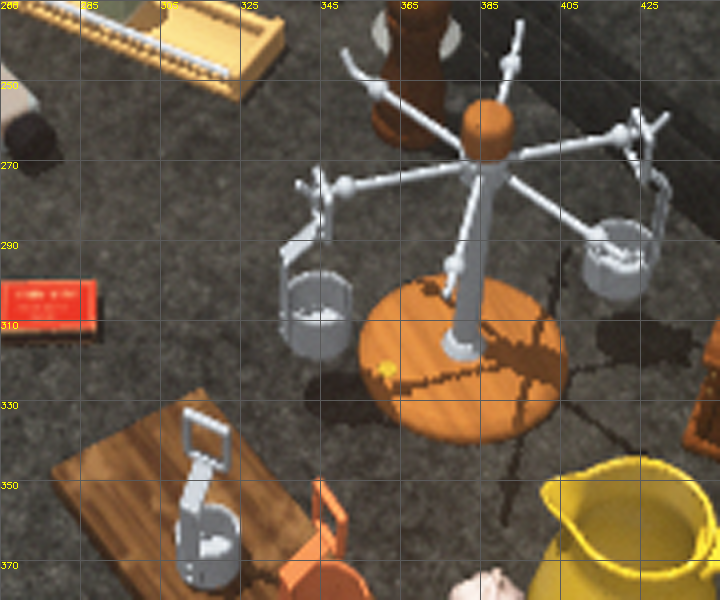

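Rack crop: standing caps (173,264),(252,231); rack corners (162,261),(170,281),(290,207),(298,227); jar A cap (200,303)→foot (230,292); jar B foot (255,279)→cap (289,279). Stand: knob (409,227), dot (389.5,254), free hook tips (379,193),(362,235),(452,223),(436,264); hung eyes on front (394,266) and rear (422,191) hooks. Copper eye (446,310)–(457,312), steel eye ≈(416,321)–(425,318).

```bash
cat > h.py <<'E'
import numpy as np,cv2
from scipy.spatial.transform import Rotation as R
from plant import *
def tool():
    s=state(); q=s["tcp_rot"]; T=np.eye(4); T[:3,:3]=R.from_quat([q[1],q[2],q[3],q[0]]).as_matrix(); T[:3,3]=s["eef_pos"]; return T
def ray(n,uv,z,T=None):
    c=get_calibration(n); E=c["extrinsics"] if n!="wrist" else T@c["hand_eye"]
    d=E[:3,:3]@np.linalg.inv(c["K"])@[uv[0],uv[1],1]; o=E[:3,3]
    return o+d*(z-o[2])/d[2]
def proj(n,p,T=None):
    c=get_calibration(n); E=c["extrinsics"] if n!="wrist" else T@c["hand_eye"]
    q=c["K"]@(E[:3,:3].T@(np.array(p)-E[:3,3])); return q[:2]/q[2]
def pic(n,name,box=None,k=1):
    T=tool(); im=snapshot(n)[:,:,::-1]; cv2.imwrite("pics/raw_"+name,im); np.save("pics/"+name+".npy",T)
    x,y,w,h=box or (0,0,640,480)
    c=cv2.resize(im[y:y+h,x:x+w],None,fx=k,fy=k,interpolation=cv2.INTER_CUBIC)
    for i in range(0,w,20): cv2.putText(c,str(x+i),(i*k,8),0,.3,(0,255,255),1); cv2.line(c,(i*k,0),(i*k,4),(0,255,255),1)
    for i in range(0,h,20): cv2.putText(c,str(y+i),(0,i*k+8),0,.3,(0,255,255),1)
    cv2.imwrite("pics/"+name,c); return T
E
python3 - <<'E'
from h import *
np.set_printoptions(precision=4,suppress=True)
def p(l,uv,z,n="top"): print(l,ray(n,uv,z))
p("knob",(409,226.5),.252); p("knob s",(387,256.5),.252,"scene")
p("foot",(394,236),.018); p("dot",(389.5,254),.018);p("dot s",(362,322),.018,"scene")
for uv in [(379,193),(424,187.5),(452,223),(436,264.5),(362,235)]: p("tip",uv,.219)
for uv in [(385,203),(440,224.5),(427.5,256),(373,233.5),(393,261)]: p("ball",uv,.211)
p("front eye",(394,266),.213)
for uv in [(446,310),(457,312)]: p("cu",uv,.173)
for uv in [(416.4,320.7),(425.4,317.9)]: p("st",uv,.173)
p("cu cup",(439,309),.07); p("st cup",(410.5,315.5),.06)
for uv in [(162,261),(170,281),(290,207),(298,227)]: p("rack",uv,.027)
for uv in [(172.5,264),(252,231)]: p("jarup",uv,.112)
for uv in [(200,303),(230.5,292)]: p("jarA",uv,.03)
for uv in [(255,279.5),(289,279)]: p("jarB",uv,.03)
for uv in [(421,184),(437,214)]: p("box",uv,.08)
p("boxs",(437,343),.0,"scene"); p("jug left rim",(456,262),.1); p("garlic",(449,277),.02); p("match",(330,304),.018)
E
```

```text
knob [ 0.636  -0.2538  0.252 ]
knob s [ 0.636  -0.2556  0.252 ]
foot [ 0.6358 -0.256   0.018 ]
dot [ 0.5787 -0.2403  0.018 ]
dot s [ 0.5792 -0.2426  0.018 ]
tip [ 0.7338 -0.1809  0.219 ]
tip [ 0.748  -0.3055  0.219 ]
tip [ 0.6486 -0.3793  0.219 ]
tip [ 0.5354 -0.3315  0.219 ]
tip [ 0.6181 -0.1318  0.219 ]
ball [ 0.7073 -0.1981  0.211 ]
ball [ 0.6459 -0.3485  0.211 ]
ball [ 0.5593 -0.3112  0.211 ]
ball [ 0.6228 -0.163   0.211 ]
ball [ 0.5466 -0.2161  0.211 ]
front eye [ 0.5328 -0.2182  0.213 ]
cu [ 0.4098 -0.3679  0.173 ]
cu [ 0.4039 -0.3985  0.173 ]
st [ 0.3812 -0.2841  0.173 ]
st [ 0.3886 -0.3095  0.173 ]
cu cup [ 0.4072 -0.3769  0.07  ]
st cup [ 0.3881 -0.2923  0.06  ]
rack [0.5638 0.4734 0.027 ]
rack [0.5013 0.4475 0.027 ]
rack [0.7304 0.0727 0.027 ]
rack [0.6665 0.0479 0.027 ]
jarup [0.5499 0.4149 0.112 ]
jarup [0.645  0.1818 0.112 ]
jarA [0.4323 0.353  0.03  ]
jarA [0.4651 0.2589 0.03  ]
jarB [0.5029 0.183  0.03  ]
jarB [0.5033 0.0772 0.03  ]
box [ 0.7887 -0.3318  0.08  ]
box [ 0.6953 -0.3779  0.08  ]
boxs [ 0.7052 -0.4104  0.    ]
jug left rim [ 0.5472 -0.4242  0.1   ]
garlic [ 0.504  -0.4258  0.02  ]
match [ 0.4239 -0.0499  0.018 ]
```

```bash
cat >> h.py <<'E'
U=np.array([0,0,1.])
def frame(d,y):
    d=np.array(d)/np.linalg.norm(d); y=np.array(y)-np.dot(y,d)*d; y/=np.linalg.norm(y); return np.c_[np.cross(y,d),y,d]
def ang(a): a=np.radians(a); return np.array([np.cos(a),np.sin(a),0])
def plan(p,Rm,l=""):
    T=tool(); v=R.from_matrix(Rm@T[:3,:3].T).as_rotvec(degrees=True); print(l,np.round((np.array(p)-T[:3,3])*100,2),np.round(v,2),"| |%.0f"%np.linalg.norm(v))
def jar(foot,capyaw,al=35,gr=.045,zg=.028):
    "lying jar grasp: TCP, frame (tool y = capyaw+90 or -90 nearest 0)"
    h=ang(capyaw); a=np.radians(al); d=-h*np.sin(a)-U*np.cos(a); y=ang(capyaw+90); y=y if y[0]>0 else -y
    g=np.array([*foot[:2],0])+h*gr+U*zg; return g+.019*d,frame(d,y),d
RC=np.array([.6155,.2604,0]);RN=22.6
def stand(yr,capyaw,Rg,foot,tcp):
    "where tool must be for jar upright at rack y=yr, keeping held relation; yaw aligned to rack normal"
    h=ang(capyaw); Rs=R.from_rotvec(np.cross(h,U)*np.pi/2); Rz=R.from_rotvec(U*np.radians((RN-capyaw+180)%360-180)); M=(Rz*Rs).as_matrix()
    f=np.array([*foot[:2],.02]); t=RC+yr*ang(RN+90)+U*.010
    return t+M@(np.array(tcp)-f), M@Rg
E
python3 - <<'E'
from h import *
p,Rg,d=jar((.503,.182),-90); plan(p-.1*d,Rg,"pre"); print(p,p-.1*d)
E
```

```text
pre [ 30.65 -42.27 -13.59] [ 30.67  20.95 -66.81] | |76
[0.503      0.14789795 0.01243611] [0.503      0.09054031 0.09435132]
```

```bash
r="30.7 -42.3 -3 30.67 20.95 -66.81"; python3 -m crank '30.7 -42.3 -3 30.7 21 -66.8; 30.7 -42.3 -3 30.7 21 -66.8; 30.7 -42.3 -3 30.7 21 -66.8; 30.7 -42.3 -3 30.7 21 -66.8; 30.7 -42.3 -3 30.7 21 -66.8; 30.7 -42.3 -3 30.7 21 -66.8; 30.7 -42.3 -3 30.7 21 -66.8; 30.7 -42.3 -3 30.7 21 -66.8' 1
python3 - <<'E'
from h import *
p,Rg,d=jar((.503,.182),-90); plan(p-.1*d,Rg,"pre")
E
```

```text
t: 0.9
eef_pos: [0.4321, 0.1883, 0.2084]
tcp_rot: [-0.194, 0.637, 0.719, 0.196]
contact_force: [-0.0, 0.6, 0.1]
gripper_width: 0.0856
grip_force: 0.0
pre [  7.09  -9.78 -11.4 ] [ 2.91  2.16 -6.3 ] | |7
```

```bash
python3 -m crank '7.1 -9.8 -8 2.9 2.2 -6.3; 7.1 -9.8 -8 2.9 2.2 -6.3; 7.1 -9.8 -8 2.9 2.2 -6.3; 7.1 -9.8 -8 2.9 2.2 -6.3; 7.1 -9.8 -8 2.9 2.2 -6.3; 7.1 -9.8 -8 2.9 2.2 -6.3'
python3 - <<'E'
from h import *
p,Rg,d=jar((.503,.182),-90); plan(p-.1*d,Rg,"pre"); plan(p,Rg,"grasp"); print(state()["q"])
T=pic("wrist","w1.png")
for l,q in [("foot",(.503,.182,.02)),("cap",(.503,.08,.02))]: print(l,proj("wrist",q,T))
t=cv2.imread("pics/raw_w1.png")
E
```

```text
t: 1.5
eef_pos: [0.5021, 0.0932, 0.1292]
tcp_rot: [-0.212, 0.672, 0.677, 0.211]
contact_force: [-0.9, -0.6, 0.1]
gripper_width: 0.0858
grip_force: 0.0
pre [ 0.09 -0.26 -3.48] [ 0.12  0.04 -0.43] | |0
grasp [  0.09   5.47 -11.67] [ 0.12  0.04 -0.43] | |0
[-0.29269247  0.09228467  1.69145449  0.57813885  1.56217344 -0.36649658]
foot [319.06975594 209.83369334]
cap [317.96122797 366.93507042]
```

View pics/w1.png

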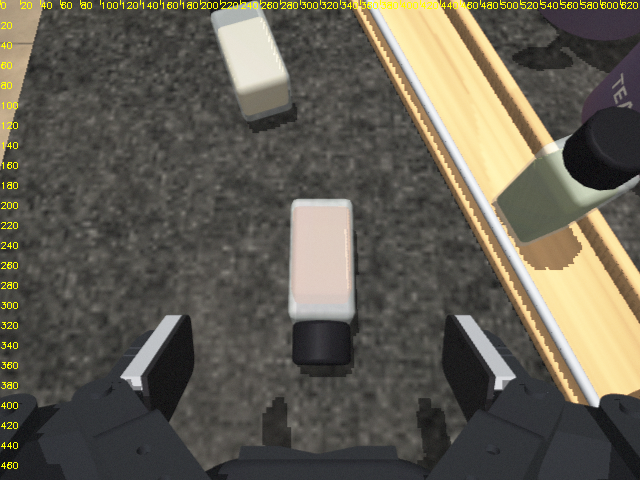

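Wrist view: pink jar straight ahead, foot edge at (322,200), cap end (322,365), centred between the fingers as predicted. I'm grasping.

```bash
python3 -m crank '0.1 0 -3.5 0 0 0; 0.1 2.7 -7.5 0 0 0; 0.1 4.5 -10.2 0 0 0; 0.1 5.5 -11.5 0 0 0; 0.1 5.5 -11.6 0 0 0; 0.1 5.5 -11.6 0 0 0' && python3 -m crank '0 0 0 0 0 0; 0 0 0 0 0 0; 0 0 0 0 0 0; 0 0 0 0 0 0; 0 0 0 0 0 0; 0 0 0 0 0 0; 0 0 0 0 0 0; 0 0 0 0 0 0' 0 50
python3 - <<'E'
from h import *
p,Rg,d=jar((.503,.182),-90); T=tool(); t,Rf=stand(-.152,-90,T[:3,:3],(.503,.182),T[:3,3]); print(T[:3,3]); plan(t+.1*U,Rf,"hi"); plan(t,Rf,"place")
print(R.from_matrix(Rf@T[:3,:3].T).magnitude()*57.3)
E
```

```text
t: 2.15
eef_pos: [0.5035, 0.1482, 0.0138]
tcp_rot: [-0.212, 0.672, 0.678, 0.212]
contact_force: [0.6, 0.2, 0.8]
gripper_width: 0.0855
grip_force: 0.0
t: 2.95
eef_pos: [0.5042, 0.1468, 0.0135]
tcp_rot: [-0.212, 0.672, 0.677, 0.212]
contact_force: [-1.7, -5.4, 5.1]
gripper_width: 0.0391
grip_force: 52.1
[0.50424804 0.14675011 0.01347048]
hi [17.52 -2.3  13.18] [-57.07 -85.57  85.57] | |134
place [17.52 -2.3   3.18] [-57.07 -85.57  85.57] | |134
133.81021215143602
```

```bash
python3 -m crank '0 0 5 0 0 0; 0 0 10 0 0 0; 0 0 14 0 0 0; 0 0 16 -7 -10.5 10.5; 0 0 16 -12 -18 18; 0 0 16 -16 -24 24; 0 0 16 -20 -30 30; 0 0 16 -20 -30 30'
python3 - <<'E'
from h import *
p,Rg,d=jar((.503,.182),-90); T=tool(); h=(R.from_rotvec(0*U)); print(state()["q"])
Rf=R.from_rotvec([-57.07,-85.57,85.57],degrees=True).as_matrix()@R.from_quat([.672,.677,.212,-.212]).as_matrix()
plan([.6795,.1238,.1453],Rf,"hi")
E
```

```text
t: 3.75
eef_pos: [0.5029, 0.1474, 0.1717]
tcp_rot: [0.018, 0.449, 0.871, 0.198]
contact_force: [-0.6, -0.5, -1.8]
gripper_width: 0.0391
grip_force: 51.2
[-0.03676323 -0.13491396  1.75778628  0.35397214  1.32472871 -0.7097017 ]
hi [17.66 -2.36 -2.64] [-38.47 -57.96  58.02] | |91
```

```bash
python3 -m crank '0 0 0 -3.5 -5.3 5.3; 0 0 0 -7 -10.6 10.6; 0 0 0 -10.5 -15.9 15.9; 0 0 0 -14 -21.2 21.2; 0 0 0 -17.5 -26.5 26.5; 0 0 0 -21 -31.8 31.8; 0 0 0 -24.5 -37.1 37.1; 0 0 0 -28 -42.4 42.4' && python3 -m crank '0 0 0 -3.5 -5.2 5.2; 0 0 0 -7 -10.4 10.4; 0 0 0 -10.5 -15.6 15.6; 0 0 0 -10.5 -15.6 15.6; 0 0 0 -10.5 -15.6 15.6'
python3 - <<'E'
from h import *
print(state()["q"])
Rf=R.from_rotvec([-57.07,-85.57,85.57],degrees=True).as_matrix()@R.from_quat([.672,.677,.212,-.212]).as_matrix()
plan([.6795,.1238,.1453],Rf,"hi"); plan([.6795,.1238,.0453],Rf,"place"); pic("wrist","w2.png")
E
```

```text
t: 4.55
eef_pos: [0.5021, 0.1478, 0.1708]
tcp_rot: [0.353, -0.003, 0.927, 0.128]
contact_force: [0.5, 0.3, -0.8]
gripper_width: 0.0389
grip_force: 51.2
t: 5.05
eef_pos: [0.5018, 0.1472, 0.1695]
tcp_rot: [0.451, -0.174, 0.871, 0.09]
contact_force: [0.5, -0.3, -1.7]
gripper_width: 0.0391
grip_force: 51.3
[-0.04341155 -0.51092902  2.25871625  0.6673265   0.59223327 -2.41404076]
hi [17.77 -2.34 -2.42] [-0.18 -0.5   0.15] | |1
place [ 17.77  -2.34 -12.42] [-0.18 -0.5   0.15] | |1
```

```bash
python3 -m crank '4 -0.5 0 0 0 0; 9 -1.2 0 0 0 0; 14 -1.8 0 0 0 0; 17 -2.3 0 0 0 0; 17.8 -2.3 0 -0.2 -0.5 0.2; 17.8 -2.3 -3 -0.2 -0.5 0.2; 17.8 -2.3 -7 -0.2 -0.5 0.2; 17.8 -2.3 -9 -0.2 -0.5 0.2' && python3 -m crank '0 0 -0.5 0 0 0; 0 0 -1 0 0 0; 0 0 -1 0 0 0; 0 0 -1 0 0 0'
python3 - <<'E'
from h import *
print(state()["q"])
Rf=R.from_rotvec([-57.07,-85.57,85.57],degrees=True).as_matrix()@R.from_quat([.672,.677,.212,-.212]).as_matrix()
plan([.6795,.1238,.0453],Rf,"place"); pic("wrist","w3.png")
E
```

```text
t: 5.9
eef_pos: [0.6843, 0.1459, 0.1095]
tcp_rot: [0.438, -0.161, 0.882, 0.07]
contact_force: [-2.0, -4.4, 25.8]
gripper_width: 0.0388
grip_force: 64.8
t: 6.3
eef_pos: [0.6887, 0.1467, 0.1105]
tcp_rot: [0.442, -0.16, 0.88, 0.066]
contact_force: [-0.3, -3.6, 14.1]
gripper_width: 0.039
grip_force: 60.6
[ 0.0140928   0.06247217  1.92657805  0.7998393   0.35238366 -2.56298828]
place [-0.92 -2.29 -6.52] [ 1.7  -1.54  2.84] | |4
```

View pics/w3.png

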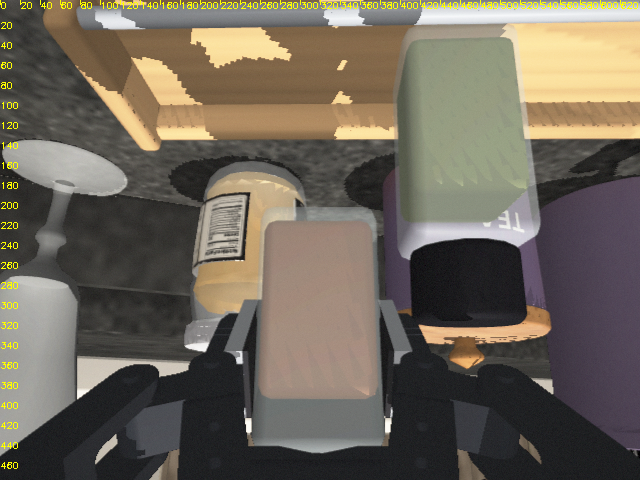

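The left finger came down on the neighbouring cap at (468,280), and joint 6 is at its limit. The middle slots (0 and +84 mm) suit the arm better, so I'm backing up and using those.

```bash
python3 -m crank '0 0 2 0 0 0; 0 0 5 0 0 0; 0 0 8 0 0 0; -3 -1 11 0 0 0; -8 0 11 0 0 0; -12 2 11 0 0 0; -14 4 11 0 0 0; -14 6 11 0 0 0'
python3 - <<'E'
from h import *
print(state()["q"])
Rf=R.from_rotvec([-57.07,-85.57,85.57],degrees=True).as_matrix()@R.from_quat([.672,.677,.212,-.212]).as_matrix()
plan([.6211,.2641,.0453],Rf,"place")
E
```

```text
t: 7.15
eef_pos: [0.5389, 0.2084, 0.208]
tcp_rot: [0.432, -0.163, 0.884, 0.068]
contact_force: [0.1, -0.7, -1.3]
gripper_width: 0.0388
grip_force: 51.5
[ 0.21581286 -0.37927906  2.07304552  0.1857274   0.55352623 -1.83095853]
place [  8.22   5.57 -16.27] [ 1.87 -2.72  2.42] | |4
```

```bash
python3 -m crank '2 3 0 1.9 -2.7 2.4; 4 5.6 0 1.9 -2.7 2.4; 7 5.6 -1 1.9 -2.7 2.4; 8.2 5.6 -2 1.9 -2.7 2.4; 8.2 5.6 -6 1.9 -2.7 2.4; 8.2 5.6 -9 1.9 -2.7 2.4; 8.2 5.6 -10 1.9 -2.7 2.4; 8.2 5.6 -10 1.9 -2.7 2.4'
python3 - <<'E'
from h import *
print(state()["q"])
Rf=R.from_rotvec([-57.07,-85.57,85.57],degrees=True).as_matrix()@R.from_quat([.672,.677,.212,-.212]).as_matrix()
plan([.6211,.2641,.0453],Rf,"place"); pic("top","t1.png",(150,190,160,120),5)
E
```

```text
t: 7.95
eef_pos: [0.6216, 0.2638, 0.1041]
tcp_rot: [0.451, -0.176, 0.871, 0.088]
contact_force: [-0.2, -0.5, -1.6]
gripper_width: 0.0386
grip_force: 51.3
[ 0.26809407  0.0030409   2.02214495  0.55692647  0.19389096 -2.197485  ]
place [-0.05  0.03 -5.88] [ 0.04 -0.4   0.  ] | |0
```

View pics/t1.png

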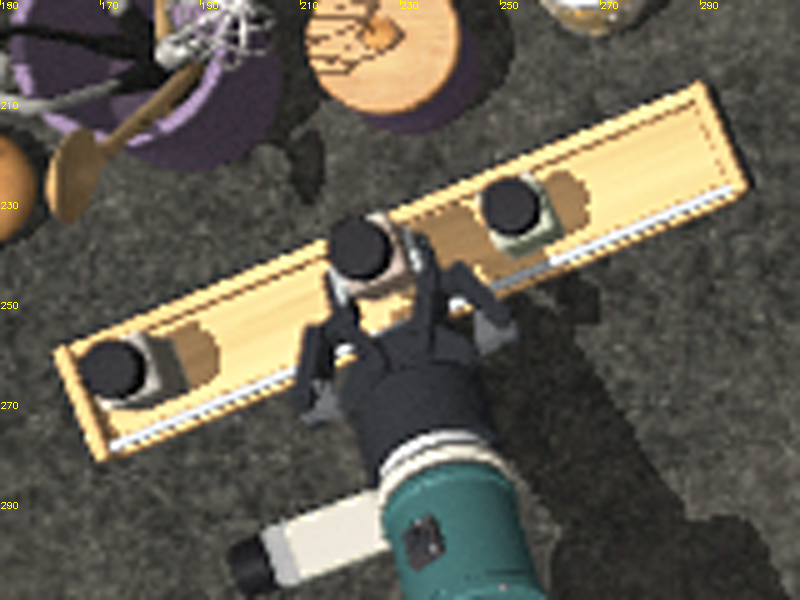

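Jar B is over slot 0, aligned, and its neighbours are upright (caps (173,264),(252,231)). Joint 5 is near its lower limit, so I'll lower with about 7° extra pitch and let the jar settle flat.

```bash
python3 -m crank '0 0 0 -1.4 3.2 0; 0.3 0.1 -1 -2.7 6.5 0; 0.3 0.1 -3 -2.7 6.5 0; 0.3 0.1 -4.5 -2.7 6.5 0; 0.3 0.1 -5 -2.7 6.5 0; 0.3 0.1 -5 -2.7 6.5 0'
python3 - <<'E'
from h import *
print(state()["q"])
Rf=R.from_rotvec([-57.07,-85.57,85.57],degrees=True).as_matrix()@R.from_quat([.672,.677,.212,-.212]).as_matrix()
plan([.6211,.2641,.0453],Rf,"place")
E
```

```text
t: 8.6
eef_pos: [0.6273, 0.2648, 0.0593]
tcp_rot: [0.4, -0.181, 0.895, 0.077]
contact_force: [-0.8, 0.2, -1.3]
gripper_width: 0.0389
grip_force: 51.4
[ 0.27506027  0.09245576  1.96729863  0.3411527   0.25940921 -1.98734583]
place [-0.62 -0.07 -1.4 ] [ 2.68 -6.43  0.05] | |7
```

```bash
python3 -m crank '-0.2 0 -0.3 1 -2.3 0; -0.3 0 -0.6 1 -2.3 0; -0.3 0 -0.8 1 -2.3 0; -0.3 0 -0.8 1 -2.3 0' && python3 -m crank '0 0 -0.1 0 0 0; 0 0 -0.2 0 0 0; 0 0 -0.3 0 0 0; 0 0 -0.3 0 0 0'
python3 - <<'E'
from h import *
print(state()["q"])
Rf=R.from_rotvec([-57.07,-85.57,85.57],degrees=True).as_matrix()@R.from_quat([.672,.677,.212,-.212]).as_matrix()
plan([.6211,.2641,.0453],Rf,"place")
E
```

```text
t: 9.0
eef_pos: [0.6248, 0.2648, 0.0517]
tcp_rot: [0.42, -0.179, 0.886, 0.081]
contact_force: [1.2, 0.1, -2.0]
gripper_width: 0.0389
grip_force: 51.4
t: 9.4
eef_pos: [0.6244, 0.2646, 0.0477]
tcp_rot: [0.42, -0.179, 0.886, 0.081]
contact_force: [0.6, -0.4, -1.6]
gripper_width: 0.039
grip_force: 51.4
[ 0.27371999  0.1074504   2.00828365  0.55924147  0.17149738 -2.20583657]
place [-0.33 -0.05 -0.24] [ 1.69 -4.15  0.06] | |4
```

```bash
python3 -m crank '0 0 0 -0.4 0.9 0; 0 0 -0.2 -0.4 0.9 0; 0 0 -0.4 -0.4 0.9 0; 0 0 -0.4 -0.4 0.9 0'; python3 -m crank '0 0 -0.2 0 0 0; 0 0 -0.4 0 0 0; 0 0 -0.4 0 0 0'
```

```text
t: 9.8
eef_pos: [0.6266, 0.2651, 0.0476]
tcp_rot: [0.416, -0.179, 0.888, 0.08]
contact_force: [-2.3, -1.0, 6.3]
gripper_width: 0.0383
grip_force: 52.5
t: 10.1
eef_pos: [0.6288, 0.2657, 0.0474]
tcp_rot: [0.419, -0.179, 0.887, 0.08]
contact_force: [-3.6, 0.6, 12.1]
gripper_width: 0.039
grip_force: 52.5
```

```bash
python3 -m crank '0 0 0 0 0 0; 0 0 0 0 0 0; 0 0 0 0 0 0' 0.62 && python3 -m crank '-1.5 -0.6 1 0 0 0; -4 -1.6 2.7 0 0 0; -8 -3.3 5.5 0 0 0; -11 -4.5 8 0 0 0; -15 -6 12 0 0 0; -18 -7 15 0 0 0; -18 -7 15 0 0 0; -18 -7 15 0 0 0'
python3 - <<'E'
from h import *
print(state()["q"]); pic("top","t2.png",(150,190,160,120),5)
E
```

```text
t: 10.4
eef_pos: [0.6238, 0.2645, 0.0389]
tcp_rot: [0.411, -0.18, 0.89, 0.08]
contact_force: [-0.6, -0.2, 0.4]
gripper_width: 0.0531
grip_force: 0.0
t: 11.2
eef_pos: [0.4443, 0.1945, 0.1926]
tcp_rot: [0.415, -0.18, 0.888, 0.08]
contact_force: [-0.6, 0.6, -0.5]
gripper_width: 0.0532
grip_force: 0.0
[ 0.19513301 -0.63959813  2.23188428  0.23188861  0.69975108 -1.88547435]
```

View pics/t2.png

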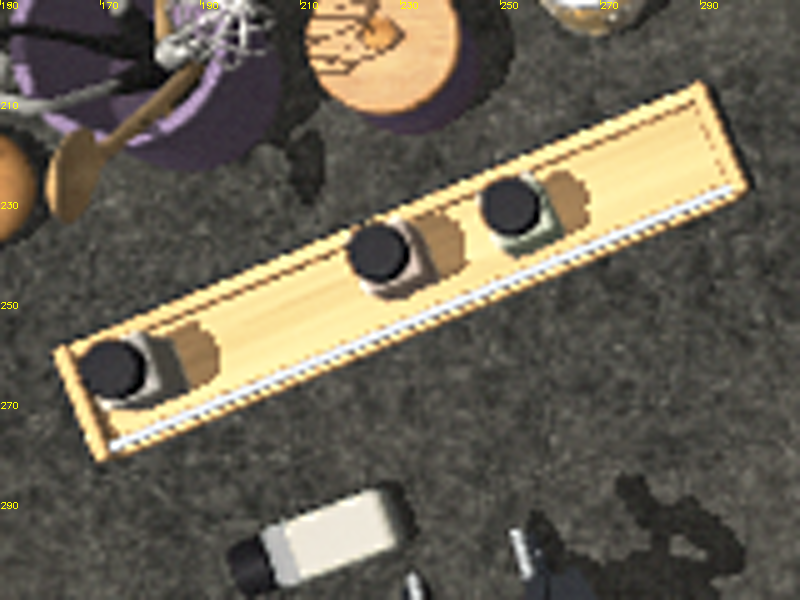

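Pink jar now stands upright in the lane, cap at (225.5,240.5); neighbours are upright and the white jar has not moved (cap end (196,303), foot ≈(229,293)).

Run:
```python
from h import *
np.set_printoptions(precision=4,suppress=True)
c=ray("top",(225.5,240.5),.112)-RC; print("jarB rack",c@ang(RN),c@ang(RN+90))
f=ray("top",(229,293.2),.04); k=ray("top",(197,304),.02); print(f,k,np.linalg.norm((f-k)[:2]),np.degrees(np.arctan2(*(k-f)[[1,0]])))
foot,yaw=(.464,.262),109.5
p,Rg,d=jar(foot,yaw,50,.052); print(p,p-.1*d); plan(p-.1*d+.05*U,Rg,"pre"); M=Rg.copy(); M[:,:2]*=-1; plan(p-.1*d+.05*U,M,"pre flipped")
t,Rf=stand(.088,yaw,Rg,foot,p); print(t); print(R.from_matrix(Rf@Rg.T).as_rotvec(degrees=True))
```

```text
jarB rack 0.0017563303597170753 -0.001276791878373941
[0.4616 0.2617 0.04  ] [0.4289 0.3647 0.02  ] 0.10799752720282989 107.59226140882666
[0.4515 0.2973 0.0158] [0.4259 0.3695 0.0801]
pre [-1.81 17.5  -5.96] [  0.23  -0.52 -93.2 ] | |93
pre flipped [-1.81 17.5  -5.96] [-97.95  43.73  61.96] | |124
[0.5856 0.3433 0.0474]
[ 89.0263 -39.544  -66.9934]
```

```bash
python3 -m crank '-1 2 2 0 0 -8; -2 5 2 0 0 -16; -2 8 2 0 0 -24; -2 11 2 0 0 -32; -2 13 2 0 0 -40; -2 15 2 0 0 -48; -2 17 2 0 0 -56; -2 17.5 2 0 0 -64' 1 && python3 -m crank '0 0 0 0 0 -8; 0 0 0 0 0 -16; 0 0 0 0 0 -24; 0 0 0 0 0 -30; 0 0 -4 0 0 -30; 0 0 -6 0 0 -30; 0 0 -6 0 0 -30'
python3 - <<'E'
from h import *
p,Rg,d=jar((.463,.262),108.5,50,.052); plan(p-.1*d,Rg,"pre"); plan(p,Rg,"g"); print(state()["q"])
T=pic("wrist","w4.png"); f=np.array([.463,.262,.02])
for s,l in((0,"foot"),(.102,"cap")): print(l,proj("wrist",f+s*ang(108.5),T), [proj("wrist",f+s*ang(108.5)+.02*U+k*.02*ang(18.5),T).round() for k in(-1,1)])
E
```

```text
t: 12.05
eef_pos: [0.4237, 0.371, 0.2059]
tcp_rot: [0.39, 0.098, 0.914, -0.058]
contact_force: [1.1, -1.2, 1.2]
gripper_width: 0.0853
grip_force: 0.0
t: 12.75
eef_pos: [0.4226, 0.3673, 0.1419]
tcp_rot: [0.361, 0.327, 0.858, -0.16]
contact_force: [-0.6, -0.5, 0.2]
gripper_width: 0.0852
grip_force: 0.0
pre [ 0.43  0.29 -6.18] [ -1.74  -3.77 -28.75] | |29
g [  2.86  -6.98 -12.61] [ -1.74  -3.77 -28.75] | |29
[ 1.02883654  0.28804904  1.52559867 -0.78318916  1.57248097  0.28638846]
foot [252.91708013 190.36517889] [array([222., 207.]), array([276., 222.])]
cap [323.58526686  98.77380675] [array([286., 114.]), array([356., 142.])]
```

View pics/w4.png

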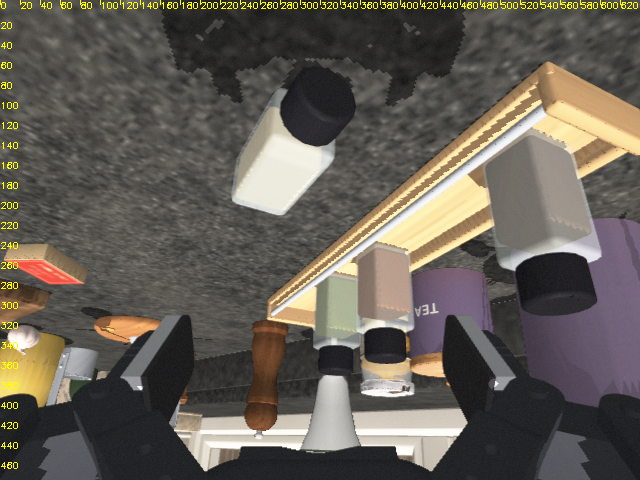

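Wrist view (upside down) matches the prediction: foot corners (233,200),(280,215), cap (318,105). I'm finishing the turn.

```bash
python3 -m crank '0.4 0.3 0 -0.5 -1 -8; 0.4 0.3 0 -1 -2 -16; 0.4 0.3 0 -1.5 -3 -24; 0.4 0.3 0 -1.7 -3.8 -28.7; 0.4 0.3 -2 -1.7 -3.8 -28.7; 0.4 0.3 -6.2 -1.7 -3.8 -28.7; 0.4 0.3 -6.2 -1.7 -3.8 -28.7'
python3 - <<'E'
from h import *
p,Rg,d=jar((.466,.261),108.5,50,.052); plan(p-.1*d,Rg,"pre"); plan(p,Rg,"g"); print(state()["q"])
E
```

```text
t: 13.5
eef_pos: [0.4258, 0.37, 0.0817]
tcp_rot: [0.346, 0.529, 0.735, -0.245]
contact_force: [-0.7, -0.3, -1.0]
gripper_width: 0.0851
grip_force: 0.0
pre [ 0.4  -0.09 -0.16] [ 0.07  0.33 -0.2 ] | |0
g [ 2.83 -7.35 -6.59] [ 0.07  0.33 -0.2 ] | |0
[ 0.97216982  0.57645712  1.2841889  -0.69021303  1.83110304  0.65926479]
```

```bash
python3 -m crank '1.2 -2.5 -2.3 0 0 0; 2 -5 -4.5 0 0 0; 2.6 -6.6 -6 0 0 0; 2.8 -7.3 -6.5 0 0 0; 2.8 -7.3 -6.5 0 0 0' && python3 -m crank '0 0 0 0 0 0; 0 0 0 0 0 0; 0 0 0 0 0 0; 0 0 0 0 0 0; 0 0 0 0 0 0; 0 0 0 0 0 0; 0 0 0 0 0 0' 0 50
python3 - <<'E'
from h import *
T=tool(); foot=(.466,.261); yaw=108.5; t,Rf=stand(.084,yaw,T[:3,:3],foot,T[:3,3]); print(t,repr(Rf)); plan(t+.12*U,Rf)
E
```

```text
t: 14.0
eef_pos: [0.4561, 0.2987, 0.0234]
tcp_rot: [0.347, 0.532, 0.734, -0.241]
contact_force: [-0.3, -0.4, 0.2]
gripper_width: 0.0855
grip_force: 0.0
t: 14.7
eef_pos: [0.4564, 0.3007, 0.024]
tcp_rot: [0.347, 0.532, 0.734, -0.239]
contact_force: [-3.0, 3.3, 4.8]
gripper_width: 0.0385
grip_force: 50.9
[0.58084496 0.3331652  0.05065254] array([[ 0.71036612,  0.36746999,  0.60028808],
       [ 0.28196351, -0.93003353,  0.23565699],
       [ 0.64488491,  0.00185659, -0.76427744]])
 [12.44  3.25 14.66] [ 88.52 -40.25 -66.25] | |118
```

```bash
python3 -m crank '0 0 5 0 0 0; 0 0 10 0 0 0; 0 0 14 0 0 0; 0 0 16 5 -2.3 -3.7; 0 0 16 11 -5 -8.2; 0 0 16 17 -7.7 -12.7; 0 0 16 23 -10.4 -17.2; 0 0 16 23 -10.4 -17.2' && python3 -m crank '0 0 0 6 -2.7 -4.5; 0 0 0 12 -5.4 -9; 0 0 0 18 -8.1 -13.5; 0 0 0 24 -10.8 -18; 0 0 0 30 -13.5 -22.5; 0 0 0 36 -16.2 -27; 0 0 0 42 -18.9 -31.5; 0 0 0 42 -18.9 -31.5'
cat >> h.py <<'E'
RfA=np.array([[ 0.71036612,  0.36746999,  0.60028808],[ 0.28196351, -0.93003353,  0.23565699],[ 0.64488491,  0.00185659, -0.76427744]])
tA=np.array([0.58084496,0.3331652,0.05065254])
E
python3 -c "
from h import *
plan(tA+.12*U,RfA); print(state()['q'])"
```

```text
t: 15.5
eef_pos: [0.4571, 0.2986, 0.1846]
tcp_rot: [0.259, 0.714, 0.645, -0.088]
contact_force: [-0.2, 0.3, -1.8]
gripper_width: 0.0389
grip_force: 50.5
t: 16.3
eef_pos: [0.4544, 0.2977, 0.1802]
tcp_rot: [0.058, 0.906, 0.374, 0.19]
contact_force: [-0.6, 0.0, -1.7]
gripper_width: 0.0391
grip_force: 50.5
 [12.65  3.55 -0.96] [ 23.64 -11.19 -17.87] | |32
[ 0.5855179  -0.14422282  1.74891913 -0.19925056  1.18676739  1.41532932]
```

```bash
python3 -m crank '0 0 1 6 -2.8 -4.5; 0 0 2 12 -5.6 -9; 0 0 2 18 -8.4 -13.5; 0 0 2 23.6 -11.2 -17.9; 5 1.5 2 23.6 -11.2 -17.9; 10 3 2 23.6 -11.2 -17.9; 12.7 3.6 2 23.6 -11.2 -17.9; 12.7 3.6 2 23.6 -11.2 -17.9'
python3 - <<'E'
from h import *
plan(tA,RfA); print(state()['q']); T=pic("top","t3.png"); im=cv2.imread("pics/raw_t3.png")
E
```

```text
t: 17.1
eef_pos: [0.5863, 0.3362, 0.2008]
tcp_rot: [-0.062, 0.922, 0.176, 0.338]
contact_force: [-0.5, 0.1, -0.7]
gripper_width: 0.0387
grip_force: 50.7
 [ -0.55  -0.3  -15.01] [0.16 0.14 0.04] | |0
[ 0.46717196 -0.04539927  1.72088759 -0.09085347  0.76840457  1.70274743]
```

```bash
python3 -m crank '-0.5 -0.3 -4 0 0 0; -0.5 -0.3 -8 0 0 0; -0.5 -0.3 -11 0 0 0; -0.5 -0.3 -13 0 0 0; -0.5 -0.3 -14 0 0 0; -0.5 -0.3 -14 0 0 0' && python3 -m crank '0 0 -0.4 0 0 0; 0 0 -0.7 0 0 0; 0 0 -0.9 0 0 0; 0 0 -1 0 0 0'
```

```text
t: 17.75
eef_pos: [0.5766, 0.3324, 0.0601]
tcp_rot: [-0.063, 0.923, 0.176, 0.337]
contact_force: [0.0, -0.0, -2.0]
gripper_width: 0.0386
grip_force: 50.7
t: 18.15
eef_pos: [0.5787, 0.3328, 0.0536]
tcp_rot: [-0.064, 0.922, 0.174, 0.34]
contact_force: [-1.5, -0.5, -1.2]
gripper_width: 0.0384
grip_force: 50.7
```

```bash
python3 -m crank '0 0 -0.2 0 0 0; 0 0 -0.4 0 0 0; 0 0 -0.4 0 0 0' ; python3 -m crank '0 0 -0.1 0 0 0; 0 0 -0.2 0 0 0; 0 0 -0.2 0 0 0'
```

```text
t: 18.45
eef_pos: [0.5782, 0.3325, 0.0484]
tcp_rot: [-0.064, 0.922, 0.174, 0.34]
contact_force: [-0.3, 0.0, -1.7]
gripper_width: 0.0386
grip_force: 50.7
t: 18.75
eef_pos: [0.5783, 0.3326, 0.0466]
tcp_rot: [-0.064, 0.922, 0.174, 0.34]
contact_force: [1.2, 0.2, -1.5]
gripper_width: 0.0386
grip_force: 50.7
```

```bash
python3 -m crank '0 0 -0.2 0 0 0; 0 0 -0.2 0 0 0' ; python3 -m crank '0 0 -0.2 0 0 0; 0 0 -0.2 0 0 0';python3 -m crank '0 0 -0.2 0 0 0; 0 0 -0.2 0 0 0'
```

```text
t: 18.95
eef_pos: [0.5792, 0.3331, 0.0463]
tcp_rot: [-0.064, 0.921, 0.174, 0.341]
contact_force: [-1.4, -1.9, 1.7]
gripper_width: 0.0388
grip_force: 51.2
t: 19.15
eef_pos: [0.5802, 0.3336, 0.0463]
tcp_rot: [-0.065, 0.921, 0.174, 0.343]
contact_force: [-5.0, -1.9, 8.2]
gripper_width: 0.0385
grip_force: 51.8
t: 19.35
eef_pos: [0.5811, 0.3342, 0.0462]
tcp_rot: [-0.065, 0.92, 0.174, 0.344]
contact_force: [-5.7, -3.7, 13.1]
gripper_width: 0.0387
grip_force: 52.3
```

```bash
python3 -m crank '0 0 0.2 0 0 0; 0 0 0.4 0 0 0; 0 0 0.4 0 0 0' 0.62 && python3 -m crank '-1.2 -0.5 1.5 0 0 0; -3 -1.2 3.8 0 0 0; -6 -2.4 7.6 0 0 0; -9 -3.5 11.4 0 0 0; -12 -6 15 0 0 0; -13 -10 18 0 0 0; -13 -14 20 0 0 0; -13 -17 20 0 0 0'
python3 - <<'E'
from h import *
print(state()["q"]); p0=proj("top",[.583,.338,.112]); print(p0); pic("top","t3.png"); im=cv2.imread("pics/raw_t3.png"); g=im[int(p0[1])-12:int(p0[1])+13,int(p0[0])-14:int(p0[0])+15].max(2)
m=(g<60).astype(np.uint8); n,l,s,c=cv2.connectedComponentsWithStats(m); print(s,c+[int(p0[0])-14,int(p0[1])-12])
for c1 in c[1:]: q=ray("top",c1+[int(p0[0])-14,int(p0[1])-12],.112)-RC; print(q@ang(RN),q@ang(RN+90))
# frame for down tool, compare
T=tool(); print(T)
E
```

```text
t: 19.65
eef_pos: [0.5784, 0.3326, 0.0448]
tcp_rot: [-0.064, 0.922, 0.174, 0.34]
contact_force: [0.2, 0.2, 0.6]
gripper_width: 0.0531
grip_force: 0.0
t: 20.45
eef_pos: [0.4492, 0.1618, 0.2508]
tcp_rot: [-0.063, 0.92, 0.175, 0.345]
contact_force: [0.9, -0.1, 0.1]
gripper_width: 0.0534
grip_force: 0.0
[ 0.11026475 -0.59278767  2.02216322  0.1989265   1.02154192  1.26192031]
[198.86103804 252.47484167]
[[  0   0  29  25 657]
 [ 23   0   1   1   1]
 [ 18   2   1   1   1]
 [  8   4   3   3   4]
 [ 12   4   2   1   2]
 [  1   7   1   1   1]
 [  6   7   1   1   1]
 [ 11   7  12  11  52]
 [  0   9   2   1   2]
 [  3   8   1   1   1]
 [ 16  10   1   1   1]
 [ 15  12   1   1   1]
 [ 14  14   1   1   1]] [[197.847793   252.12785388]
 [207.         240.        ]
 [202.         242.        ]
 [193.         245.        ]
 [196.5        244.        ]
 [185.         247.        ]
 [190.         247.        ]
 [201.19230769 252.03846154]
 [184.5        249.        ]
 [187.         248.        ]
 [200.         250.        ]
 [199.         252.        ]
 [198.         254.        ]]
0.024598473509649 0.04825892415889453
0.024902045227246372 0.06401935722382811
0.027094804086009533 0.09168618702020383
0.02578479407582869 0.08111666695812705
0.030870702288793926 0.11550966475452663
0.025080653200194605 0.1020043150760114
-0.0016878266518737216 0.07735334948173075
0.025962277745425606 0.11906310032442877
0.025811031593989665 0.11121090360168215
0.005274514319391153 0.07831316287525573
0.0009558258661497808 0.08322976181497227
-0.0033595027734322873 0.08814253578410948
[[ 0.70517731  0.35939057  0.61119831  0.44959343]
 [ 0.27615625 -0.93316438  0.23009121  0.15710424]
 [ 0.6530411   0.00653113 -0.7572943   0.24800657]
 [ 0.          0.          0.          1.        ]]
```

```bash
python3 -c "
from h import *
plan([.395,-.335,.32],frame(-U,ang(-90)))"
```

```text
[ -5.46 -49.21   7.2 ] [ -7.14  40.37 -20.3 ] | |46
```

```bash
python3 -m crank '-5.5 -49.2 7.2 -7.1 40.4 -20.3; -5.5 -49.2 7.2 -7.1 40.4 -20.3; -5.5 -49.2 7.2 -7.1 40.4 -20.3; -5.5 -49.2 7.2 -7.1 40.4 -20.3; -5.5 -49.2 7.2 -7.1 40.4 -20.3; -5.5 -49.2 7.2 -7.1 40.4 -20.3; -5.5 -49.2 7.2 -7.1 40.4 -20.3; -5.5 -49.2 7.2 -7.1 40.4 -20.3' 1
python3 -c "
from h import *
plan([.395,-.335,.32],frame(-U,ang(-90)))"
```

```text
t: 21.3
eef_pos: [0.4045, -0.2327, 0.3014]
tcp_rot: [-0.005, 1.0, 0.001, -0.004]
contact_force: [1.8, 0.1, -0.1]
gripper_width: 0.0854
grip_force: 0.0
 [ -0.95 -10.23   1.86] [-0.56 -0.42 -0.06] | |1
```

```bash
python3 -m crank '-0.9 -5 1.9 0 0 0; -0.9 -9 1.9 -0.5 -0.4 0; -0.9 -10.2 1.9 -0.5 -0.4 0; -0.9 -10.2 1.9 -0.5 -0.4 0; -0.9 -10.2 1.9 -0.5 -0.4 0'
python3 - <<'E'
from h import *
T=pic("wrist","w5.png"); pic("top","t4.png"); w=cv2.imread("pics/w5.png"); t=cv2.imread("pics/raw_t4.png")
for p in [(.4,-.38,.173),(.385,-.30,.173)]: print(proj("wrist",p,T))
im=cv2.imread("pics/raw_w5.png"); print(T[:3,3])
out=np.zeros((600,800,3),np.uint8); out[:480,:640]=w
r=cv2.resize(t[218:278,155:275],None,fx=4,fy=4)   # rack
out[360:600,320:800]=r
cv2.imwrite("pics/c5.png",out)
E
```

```text
t: 21.8
eef_pos: [0.3956, -0.3317, 0.3205]
tcp_rot: [-0.001, 1.0, 0.001, 0.0]
contact_force: [0.7, 0.4, 0.6]
gripper_width: 0.0855
grip_force: 0.0
[388.38799914 216.33219842]
[274.32186236 236.72759611]
[ 0.39558483 -0.33171203  0.3204928 ]
```

View pics/c5.png

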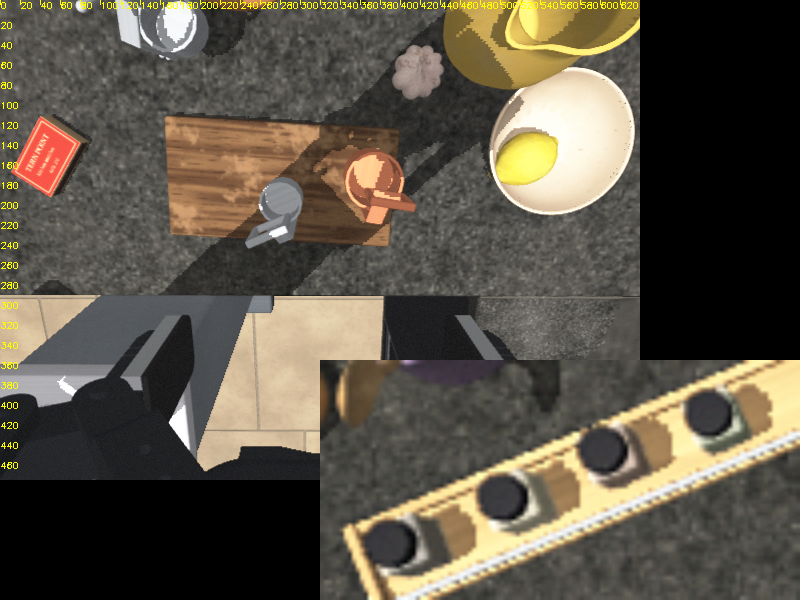

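All four jars stand upright in the lane. In the wrist part, copper's eye bar is near (360–415,190–208) and steel's near (247–295,245–218); I need them enlarged.

Run:
```python
import cv2,numpy as np
im=cv2.imread("pics/raw_w5.png"); o=np.zeros((600,800,3),np.uint8)
def crop(x,y,w,h,k):
    c=cv2.resize(im[y:y+h,x:x+w],None,fx=k,fy=k,interpolation=cv2.INTER_CUBIC)
    for i in range(0,w,10): cv2.putText(c,str(x+i),(i*k,8),0,.3,(0,255,255),1); cv2.line(c,(i*k,0),(i*k,h*k),(0,120,120),1)
    for i in range(0,h,10): cv2.putText(c,str(y+i),(0,i*k+8),0,.3,(0,255,255),1); cv2.line(c,(0,i*k),(w*k,i*k),(0,120,120),1)
    return c
a=crop(240,170,65,85,6); b=crop(340,140,65+15,95,5)
o[:a.shape[0],:a.shape[1]]=a; o[:b.shape[0],400:400+b.shape[1]]=b; cv2.imwrite("pics/c6.png",o)
```

```text
(no output)
```

View pics/c6.png

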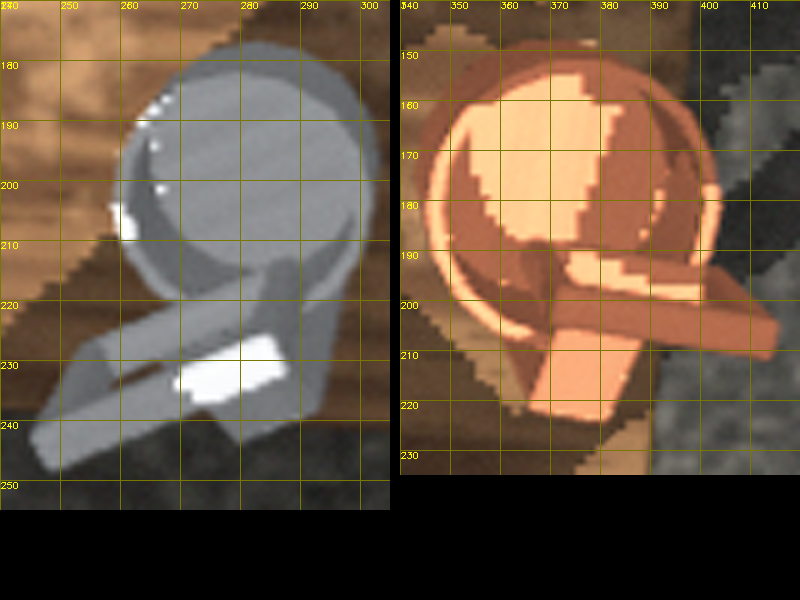

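Steel top bar runs (247,245)→(287,229), strap at the near right; copper top bar (371,200)→(415,207.5), strap at the near side.

Run:
```python
from h import *
T=np.load("pics/w5.png.npy")
for n,a,b,st in(("steel",(247,245),(287,229),(283,240)),("cu",(371,200),(415,207.5),(374,222))):
    A=ray("wrist",a,.172,T);B=ray("wrist",b,.172,T); c=(A+B)/2; d=B-A; yaw=np.degrees(np.arctan2(d[1],d[0])); print(n,c,np.linalg.norm(d),yaw)
    s=ray("wrist",st,.10,T); print("strap",s-c)
    for f in(yaw,yaw+180): plan([c[0],c[1],.139+.06],frame(-U,ang(f)),f)
print(state()["q"])
c=ray("wrist",(280,198),.024+.04,T); print("steel cup top",c); c=ray("wrist",(372,180),.07,T); print("cu cup",c)
```

```text
steel [ 0.38445685 -0.29459589  0.172     ] 0.031203939600110406 -67.54147317682384
strap [-0.02404048 -0.00510271 -0.072     ]
-67.54147317682384 [ -1.14   3.65 -12.23] [-0.06  0.05 22.3 ] | |22
112.45852682317616 [ -1.14   3.65 -12.23] [ 7.000e-02  8.000e-02 -1.577e+02] | |158
cu [ 0.40872514 -0.38295882  0.172     ] 0.031229900178966978 -99.6628571559133
strap [-0.03164647  0.00309381 -0.072     ]
-99.6628571559133 [  1.29  -5.18 -12.23] [-0.04  0.07 -9.82] | |10
80.3371428440867 [  1.29  -5.18 -12.23] [-1.0000e-01 -6.0000e-02  1.7018e+02] | |170
[-8.07430591e-01  1.10191233e-02  1.27352473e+00  1.42217124e-03
  1.85689273e+00  7.61028082e-01]
steel cup top [ 0.39109538 -0.29463686  0.064     ]
cu cup [ 0.40928509 -0.38043612  0.07      ]
```

```bash
python3 -m crank '4 1.5 0 0 0 8; 8 3 0 0 0 16; 12 4.5 0 0 0 24; 16 6 0 0 0 32; 20 7 0 0 0 40; 24 7.7 0 0 0 48; 24 7.7 0 0 0 56; 24 7.7 0 0 0 60'
python3 -c "
from h import *
plan([.636,-.2548,.24],frame(-U,ang(-30)));plan([.636,-.2548,.223],frame(-U,ang(-30)));print(state()['q'])"
```

```text
t: 22.7
eef_pos: [0.637, -0.2529, 0.3195]
tcp_rot: [-0.002, 0.864, 0.504, -0.0]
contact_force: [-0.5, 0.1, -0.5]
gripper_width: 0.0857
grip_force: 0.0
 [-0.1  -0.19 -7.95] [-0.15 -0.13 -0.52] | |1
 [-0.1  -0.19 -9.65] [-0.15 -0.13 -0.52] | |1
[-4.61228745e-01  4.13802109e-01  7.99505967e-01  1.46913931e-03
  1.93144886e+00  5.38037673e-02]
```

```bash
python3 -m crank '-0.1 -0.2 -4 0 0 -0.5; -0.1 -0.2 -7 0 0 -0.5; -0.1 -0.2 -9 0 0 -0.5; -0.1 -0.2 -9.6 0 0 -0.5; -0.1 -0.2 -9.6 0 0 -0.5' && python3 -m crank '0 0 0 0 0 0; 0 0 0 0 0 0; 0 0 0 0 0 0; 0 0 0 0 0 0; 0 0 0 0 0 0; 0 0 0 0 0 0; 0 0 0 0 0 0; 0 0 0 0 0 0' 0 40
```

```text
t: 23.2
eef_pos: [0.6342, -0.2562, 0.2247]
tcp_rot: [-0.001, 0.868, 0.497, 0.0]
contact_force: [0.9, 0.7, 0.6]
gripper_width: 0.0855
grip_force: 0.0
t: 24.0
eef_pos: [0.6351, -0.2582, 0.2271]
tcp_rot: [0.001, 0.868, 0.496, 0.002]
contact_force: [1.6, -0.4, 5.6]
gripper_width: 0.0329
grip_force: 40.5
```

```bash
python3 -m crank '0 0 0 0 0 1; 0 0 0 0 0 3; 0 0 0 0 0 6; 0 0 0 0 0 9.5; 0 0 0 0 0 13; 0 0 0 0 0 16.5; 0 0 0 0 0 20; 0 0 0 0 0 23.5' && python3 -m crank '0 0 0 0 0 3.5; 0 0 0 0 0 7; 0 0 0 0 0 10.5; 0 0 0 0 0 14; 0 0 0 0 0 17.5; 0 0 0 0 0 21; 0 0 0 0 0 24.5; 0 0 0 0 0 28'&& python3 -m crank '0 0 0 0 0 3; 0 0 0 0 0 5.5; 0 0 0 0 0 7.5; 0 0 0 0 0 8.5; 0 0 0 0 0 8.5; 0 0 0 0 0 8.5'
python3 -c "
from h import *
T=tool();print(np.degrees(np.arctan2(T[1,1],T[0,1])),state()['q'])"
```

```text
t: 24.8
eef_pos: [0.6357, -0.2584, 0.2271]
tcp_rot: [0.002, 0.748, 0.664, 0.002]
contact_force: [4.1, -1.3, 4.6]
gripper_width: 0.0326
grip_force: 40.6
t: 25.6
eef_pos: [0.6365, -0.2583, 0.2272]
tcp_rot: [0.003, 0.565, 0.825, 0.001]
contact_force: [5.1, -1.6, 3.8]
gripper_width: 0.0326
grip_force: 40.5
t: 26.2
eef_pos: [0.6367, -0.2582, 0.2271]
tcp_rot: [0.003, 0.503, 0.864, 0.001]
contact_force: [6.6, -1.4, 3.9]
gripper_width: 0.0331
grip_force: 40.5
29.57424493388222 [-0.46864574  0.39553712  1.00584724  0.00203598  1.73392661 -0.98446611]
```

```bash
python3 -m crank '0 0 0 0 0 0; 0 0 0 0 0 0; 0 0 0 0 0 0; 0 0 0 0 0 0; 0 0 2 0 0 0; 0 0 5 0 0 0; 0 0 9 0 0 0; 0 0 9 0 0 0' 1
cat >> h.py <<'E'
AX=np.array([.636,-.2563,0])
def rotor(ax=AX):
    T=pic("top","rot.png"); im=cv2.imread("pics/raw_rot.png").astype(float); sat=im.min(2)-0.7*(im.max(2)-im.min(2))
    best=[]
    for dx in np.arange(-.004,.0041,.001):
      for dy in np.arange(-.004,.0041,.001):
        for th in np.arange(0,60,.5):
            v=[]
            for k in range(6):
                for r in np.arange(.04,.125,.006):
                    u=proj("top",ax+[dx,dy,.206]+r*ang(th+60*k)); v.append(u)
            v=np.array(v,np.float32); s=cv2.remap(sat.astype(np.float32),v[:,0].copy(),v[:,1].copy(),cv2.INTER_LINEAR).ravel()
            best.append((np.mean(np.clip(s,0,170)),th,dx,dy))
    best.sort(reverse=True); print(best[:4])
E
python3 -c "
from h import *
plan([.3845,-.2946,.25],frame(-U,ang(-67.5)));print(state()['q'])"
```

```text
t: 27.0
eef_pos: [0.6355, -0.2584, 0.3233]
tcp_rot: [0.006, 0.503, 0.864, 0.001]
contact_force: [-0.6, 0.1, 0.4]
gripper_width: 0.0856
grip_force: 0.0
 [-25.1   -3.62  -7.33] [  0.69   0.22 -97.04] | |97
[-4.69020737e-01  4.05016813e-01  8.03762480e-01  5.82658129e-04
  1.92159826e+00 -9.84321458e-01]
```

```bash
python3 -m crank '-4 -0.5 0 0 0 -8; -8 -1 0 0 0 -16; -12 -2 0 0 0 -24; -16 -2.5 0 0 0 -32; -20 -3 0 0 0 -40; -24 -3.6 -1 0 0 -48; -25.1 -3.6 -3 0 0 -56; -25.1 -3.6 -5 0 0 -64' && python3 -m crank '0 0 0 0 0 -8; 0 0 0 0 0 -16; 0 0 0 0 0 -24; 0 0 0 0 0 -33; 0 0 0 0 0 -33; 0 0 0 0 0 -33; 0 0 0 0 0 -33'
python3 - <<'E'
s=open("h.py").read()
i=s.index("    best=[]\n    for dx")
s=s[:i]+'''    c=get_calibration("top"); E=c["extrinsics"]; best=[]
    for dx in np.arange(-.004,.0041,.001):
      for dy in np.arange(-.004,.0041,.001):
        for th in np.arange(0,60,.5):
            a=np.radians(th+60*np.arange(6))[:,None]; r=np.arange(.04,.125,.006)[None]
            P=np.stack([ax[0]+dx+r*np.cos(a),ax[1]+dy+r*np.sin(a),.206+0*a*r],-1).reshape(-1,3)
            q=(P-E[:3,3])@E[:3,:3]@c["K"].T; v=(q[:,:2]/q[:,2:]).astype(np.float32)
            s=cv2.remap(sat.astype(np.float32),v[:,0].copy(),v[:,1].copy(),cv2.INTER_LINEAR).ravel()
            best.append((round(float(np.mean(np.clip(s,0,170))),1),th,round(dx,3),round(dy,3)))
    best.sort(reverse=True); print(best[:5])
'''
open("h.py","w").write(s)
E
python3 -c "
from h import *
plan([.3845,-.2946,.139],frame(-U,ang(-67.5)));print(state()['q']); rotor()"
```

```text
t: 27.8
eef_pos: [0.3815, -0.294, 0.2655]
tcp_rot: [0.001, 0.887, 0.462, 0.001]
contact_force: [0.5, -0.2, -0.1]
gripper_width: 0.0851
grip_force: 0.0
t: 28.5
eef_pos: [0.3833, -0.2937, 0.2652]
tcp_rot: [-0.0, 0.981, 0.196, 0.001]
contact_force: [0.2, 0.1, 0.5]
gripper_width: 0.0854
grip_force: 0.0
 [  0.12  -0.09 -12.62] [-0.04  0.05 -0.16] | |0
[-7.72020047e-01 -6.75295224e-02  1.46015744e+00  1.16753078e-03
  1.74884415e+00  4.03503749e-01]
[(169.8, np.float64(37.5), np.float64(0.0), np.float64(0.0)), (169.8, np.float64(37.5), np.float64(-0.001), np.float64(0.0)), (169.7, np.float64(37.5), np.float64(0.0), np.float64(0.001)), (169.7, np.float64(37.0), np.float64(0.0), np.float64(0.0)), (169.6, np.float64(37.5), np.float64(0.001), np.float64(0.0))]
```

```bash
python3 -m crank '0.1 -0.1 -4 0 0 0; 0.1 -0.1 -8 0 0 0; 0.1 -0.1 -11 0 0 0; 0.1 -0.1 -12.3 0 0 0; 0.1 -0.1 -12.6 0 0 0; 0.1 -0.1 -12.6 0 0 0' 0.7 && python3 -m crank '0 0 0 0 0 0; 0 0 0 0 0 0; 0 0 0 0 0 0; 0 0 0 0 0 0; 0 0 0 0 0 0; 0 0 0 0 0 0' 0 30
```

```text
t: 29.15
eef_pos: [0.3849, -0.2952, 0.1404]
tcp_rot: [0.0, 0.981, 0.196, 0.001]
contact_force: [0.4, -0.3, 0.6]
gripper_width: 0.0599
grip_force: 0.0
t: 29.75
eef_pos: [0.3852, -0.2952, 0.1416]
tcp_rot: [0.001, 0.981, 0.196, 0.002]
contact_force: [0.4, 1.6, 5.9]
gripper_width: 0.0317
grip_force: 30.0
```

```bash
python3 -m crank '0 0 3 0 0 0; 0 0 7 0 0 0; 1 1.5 10 0 0 -8; 3 4 11 0 0 -16; 5 6.5 11 0 0 -24; 7 9 11 0 0 -32; 9 10.5 11 0 0 -40; 9.3 10.5 11 0 0 -45.2' && python3 -m crank '0 0 -2 0 0 0; 0 0 -4 0 0 0; 0 0 -5 0 0 0; 0 0 -5 0 0 0; 0 0 -5 0 0 0'
python3 -c "
from h import *
F=frame(-U,ang(157.3+90))
for r in(.17,.14,.108): plan(AX+r*ang(157.3)+.1995*U,F,r)
print(state()['q'])"
```

```text
t: 30.55
eef_pos: [0.4791, -0.1876, 0.2493]
tcp_rot: [-0.0, 0.98, -0.197, 0.001]
contact_force: [-0.4, -0.4, -1.5]
gripper_width: 0.0313
grip_force: 30.5
t: 31.05
eef_pos: [0.4776, -0.19, 0.1999]
tcp_rot: [0.0, 0.98, -0.197, 0.001]
contact_force: [0.5, -0.7, -0.7]
gripper_width: 0.0314
grip_force: 30.5
0.17 [ 0.16 -0.07 -0.04] [ 0.04  0.1  -0.03] | |0
0.14 [ 2.93 -1.23 -0.04] [ 0.04  0.1  -0.03] | |0
0.108 [ 5.88 -2.47 -0.04] [ 0.04  0.1  -0.03] | |0
[-4.89014312e-01  1.37888113e-02  1.50942071e+00  1.11592393e-04
  1.61653923e+00  1.47746091e+00]
```

```bash
python3 -m crank '1.2 -0.5 0 0 0 0; 2.4 -1 0 0 0 0; 3.4 -1.4 0 0 0 0; 4.3 -1.8 0 0 0 0; 5.2 -2.2 0 0 0 0; 5.8 -2.4 0 0 0 0; 5.9 -2.45 0 0 0 0; 5.9 -2.45 0 0 0 0'
python3 -m crank '0 0 -0.6 0 0 0; 0 0 -1.2 0 0 0; 0 0 -1.6 0 0 0; 0 0 -1.7 0 0 0; 0 0 -1.7 0 0 0'
```

```text
t: 31.85
eef_pos: [0.5364, -0.2142, 0.1993]
tcp_rot: [0.0, 0.981, -0.196, 0.0]
contact_force: [-0.4, 0.2, -0.7]
gripper_width: 0.0315
grip_force: 30.5
t: 32.35
eef_pos: [0.5361, -0.2141, 0.1821]
tcp_rot: [0.0, 0.981, -0.196, 0.0]
contact_force: [-0.8, 0.0, -0.9]
gripper_width: 0.0315
grip_force: 30.6
```

```bash
python3 -m crank '0 0 -0.1 0 0 0; 0 0 -0.2 0 0 0; 0 0 -0.2 0 0 0'; python3 -m crank '0 0 -0.1 0 0 0; 0 0 -0.2 0 0 0; 0 0 -0.2 0 0 0'
```

```text
t: 32.65
eef_pos: [0.5366, -0.2144, 0.1813]
tcp_rot: [0.0, 0.981, -0.196, 0.001]
contact_force: [-0.5, 0.6, 2.3]
gripper_width: 0.0312
grip_force: 30.9
t: 32.95
eef_pos: [0.5367, -0.2144, 0.181]
tcp_rot: [0.001, 0.981, -0.196, 0.002]
contact_force: [-2.3, 1.6, 7.5]
gripper_width: 0.0314
grip_force: 31.5
```

```bash
python3 -m crank '0 0 0.2 0 0 0; 0 0 0.2 0 0 0' && python3 -m crank '0 0 0 0 0 0; 0 0 0 0 0 0; 0 0 0 0 0 0; 0 0 0 0 0 0' 0.6 && python3 -m crank '0 0 2 0 0 0; 0 0 5 0 0 0; 0 0 9 0 0 0; 0 0 13 0 0 0; 1 0 14 0 0 0; 1 0 14 0 0 0'
python3 -c "
from h import *
plan(AX+.30*U,frame(-U,ang(-30))); plan(AX+.30*U,frame(-U,ang(-60))); print(state()['q'])"
```

```text
t: 33.15
eef_pos: [0.5367, -0.2144, 0.1812]
tcp_rot: [0.0, 0.981, -0.196, 0.001]
contact_force: [-1.4, 0.4, 4.8]
gripper_width: 0.0314
grip_force: 31.0
t: 33.55
eef_pos: [0.5363, -0.2142, 0.1799]
tcp_rot: [-0.0, 0.981, -0.196, 0.0]
contact_force: [0.8, -0.0, -0.1]
gripper_width: 0.0512
grip_force: 0.0
t: 34.15
eef_pos: [0.5477, -0.2146, 0.3233]
tcp_rot: [0.001, 0.981, -0.196, 0.003]
contact_force: [0.3, 1.7, -0.5]
gripper_width: 0.0513
grip_force: 0.0
 [ 8.83 -4.17 -2.33] [-0.13  0.43 82.63] | |83
 [ 8.83 -4.17 -2.33] [-2.000e-02  4.200e-01  5.263e+01] | |53
[-4.69956168e-01  1.70384870e-01  1.09749282e+00  3.62150234e-04
  1.86657993e+00  1.49596354e+00]
```

```bash
python3 -m crank '2 -1 0 0 0 8; 4 -2 0 0 0 16; 6 -3 0 0 0 24; 8 -3.8 0 0 0 32; 8.8 -4.2 0 0 0 40; 8.8 -4.2 0 0 0 48; 8.8 -4.2 0 0 0.4 52.6; 8.8 -4.2 0 0 0.4 52.6' 1
python3 -c "
from h import *
plan(AX+.2235*U,frame(-U,ang(-60)))"
```

```text
t: 34.95
eef_pos: [0.634, -0.2561, 0.3176]
tcp_rot: [-0.001, 0.966, 0.258, -0.004]
contact_force: [0.0, 0.5, -0.2]
gripper_width: 0.0857
grip_force: 0.0
 [ 0.2  -0.02 -9.41] [ 0.02 -0.52  0.07] | |1
```

```bash
python3 -m crank '0.2 0 -4 0 -0.5 0; 0.2 0 -7 0 -0.5 0; 0.2 0 -9 0 -0.5 0; 0.2 0 -9.4 0 -0.5 0; 0.2 0 -9.4 0 -0.5 0' && python3 -m crank '0 0 0 0 0 0; 0 0 0 0 0 0; 0 0 0 0 0 0; 0 0 0 0 0 0; 0 0 0 0 0 0; 0 0 0 0 0 0; 0 0 0 0 0 0; 0 0 0 0 0 0' 0 40 && python3 -m crank '0 0 0 0 0 1; 0 0 0 0 0 3; 0 0 0 0 0 6; 0 0 0 0 0 9.5; 0 0 0 0 0 13; 0 0 0 0 0 16.5; 0 0 0 0 0 20; 0 0 0 0 0 23.5' && python3 -m crank '0 0 0 0 0 3.5; 0 0 0 0 0 7; 0 0 0 0 0 10.5; 0 0 0 0 0 14; 0 0 0 0 0 17.5; 0 0 0 0 0 21; 0 0 0 0 0 24.5; 0 0 0 0 0 28'&& python3 -m crank '0 0 0 0 0 3; 0 0 0 0 0 5.5; 0 0 0 0 0 7.5; 0 0 0 0 0 8.5; 0 0 0 0 0 8.5; 0 0 0 0 0 8.5' && python3 -m crank '0 0 0 0 0 0; 0 0 0 0 0 0; 0 0 0 0 0 0; 0 0 0 0 0 0; 0 0 2 0 0 0; 0 0 5 0 0 0; 0 0 9 0 0 0; 0 0 9 0 0 0' 1
python3 -c "
from h import *
plan([.4087,-.383,.25],frame(-U,ang(-99.7)));print(state()['q'])"
```

```text
t: 35.45
eef_pos: [0.6357, -0.256, 0.2248]
tcp_rot: [0.001, 0.966, 0.258, 0.0]
contact_force: [-0.1, 0.0, 0.2]
gripper_width: 0.0855
grip_force: 0.0
t: 36.25
eef_pos: [0.6368, -0.2564, 0.228]
tcp_rot: [0.002, 0.966, 0.258, 0.002]
contact_force: [0.3, -0.8, 5.7]
gripper_width: 0.0327
grip_force: 40.7
t: 37.05
eef_pos: [0.6365, -0.2561, 0.228]
tcp_rot: [0.002, 0.893, 0.451, 0.002]
contact_force: [-0.9, 0.5, 6.2]
gripper_width: 0.0328
grip_force: 40.8
t: 37.85
eef_pos: [0.6361, -0.2558, 0.228]
tcp_rot: [0.001, 0.757, 0.653, 0.002]
contact_force: [-2.0, 2.4, 6.2]
gripper_width: 0.0326
grip_force: 40.8
t: 38.45
eef_pos: [0.636, -0.2559, 0.228]
tcp_rot: [0.001, 0.707, 0.707, 0.002]
contact_force: [-1.9, 1.6, 6.3]
gripper_width: 0.033
grip_force: 40.8
t: 39.25
eef_pos: [0.6377, -0.2569, 0.3244]
tcp_rot: [0.007, 0.707, 0.707, 0.004]
contact_force: [-1.1, 0.5, 1.6]
gripper_width: 0.0853
grip_force: 0.0
 [-22.9  -12.61  -7.44] [  0.92   0.46 -99.64] | |100
[-0.46709504  0.40575018  0.80071759  0.00378257  1.91970332 -0.46471639]
```

```bash
python3 -m crank '-4 -2 0 0 0 -8; -8 -4 0 0 0 -16; -12 -6 0 0 0 -24; -16 -8 0 0 0 -32; -20 -10 0 0 0 -40; -22.9 -12.6 0 0 0 -48; -22.9 -12.6 -2 0 0 -56; -22.9 -12.6 -4 0 0 -64' && python3 -m crank '0 0 0 0 0 -8; 0 0 0 0 0 -16; 0 0 0 0 0 -24; 0 0 0 0 0 -35.6; 0 0 0 0 0 -35.6; 0 0 0 0 0 -35.6; 0 0 0 0 0 -35.6' 0.7
python3 -c "
from h import *
plan([.4087,-.383,.139],frame(-U,ang(-99.7)));print(state()['q']); rotor()"
```

```text
t: 40.05
eef_pos: [0.4063, -0.3835, 0.2765]
tcp_rot: [0.003, 0.975, 0.22, 0.002]
contact_force: [-0.9, 0.8, 0.2]
gripper_width: 0.0854
grip_force: 0.0
t: 40.75
eef_pos: [0.4073, -0.3822, 0.276]
tcp_rot: [0.002, 0.996, -0.084, 0.001]
contact_force: [-0.0, -1.0, -0.2]
gripper_width: 0.0598
grip_force: 0.0
 [  0.14  -0.08 -13.7 ] [ 0.22  0.06 -0.11] | |0
[-8.54070920e-01  9.97612073e-02  1.26933346e+00 -1.72734528e-03
  1.76893676e+00  8.83767397e-01]
[(169.7, np.float64(37.5), np.float64(0.0), np.float64(0.0)), (169.6, np.float64(37.5), np.float64(0.001), np.float64(0.0)), (169.6, np.float64(37.5), np.float64(-0.001), np.float64(0.0)), (169.6, np.float64(37.0), np.float64(0.0), np.float64(0.0)), (169.5, np.float64(37.5), np.float64(0.0), np.float64(0.001))]
```

```bash
python3 -m crank '0.1 -0.1 -4 0 0 0; 0.1 -0.1 -8 0 0 0; 0.1 -0.1 -11.5 0 0 0; 0.1 -0.1 -13.3 0 0 0; 0.1 -0.1 -13.7 0 0 0; 0.1 -0.1 -13.7 0 0 0' && python3 -m crank '0 0 0 0 0 0; 0 0 0 0 0 0; 0 0 0 0 0 0; 0 0 0 0 0 0; 0 0 0 0 0 0; 0 0 0 0 0 0' 0 30 && python3 -m crank '0 0 3 0 0 0; 0 0 7 0 0 0; 0 0 10 0 0 0; 0 0 12 0 0 0; 0 0 12 0 0 0'
python3 -c "
from h import *
F=frame(-U,ang(157.3+90))
plan(AX+.17*ang(157.3)+.2*U,F);print(state()['q'])"
```

```text
t: 41.4
eef_pos: [0.4083, -0.3831, 0.1391]
tcp_rot: [0.002, 0.996, -0.084, 0.001]
contact_force: [-1.2, 0.2, 0.1]
gripper_width: 0.0599
grip_force: 0.0
t: 42.0
eef_pos: [0.4093, -0.3839, 0.1417]
tcp_rot: [0.003, 0.996, -0.084, 0.002]
contact_force: [0.3, 1.5, 5.5]
gripper_width: 0.0312
grip_force: 30.5
t: 42.5
eef_pos: [0.4093, -0.3844, 0.2634]
tcp_rot: [0.005, 0.996, -0.084, 0.003]
contact_force: [0.1, 0.2, -1.0]
gripper_width: 0.0315
grip_force: 30.3
 [ 6.99 19.38 -6.34] [  0.61   0.28 -13.03] | |13
[-0.85392885  0.10095215  1.29289671 -0.00200775  1.73615686  0.8852279 ]
```

```bash
python3 -m crank '0.5 3 0 0 0 -2; 1 7 0 0 0 -6; 3 11 0 0 0 -10; 5 15 0 0.6 0.3 -13; 7 19.4 0 0.6 0.3 -13; 7 19.4 -3 0.6 0.3 -13; 7 19.4 -6.3 0.6 0.3 -13; 7 19.4 -6.3 0.6 0.3 -13' && python3 -c "
from h import *
F=frame(-U,ang(157.3+90))
for r in(.17,.14,.108): plan(AX+r*ang(157.3)+.1995*U,F,r)"
```

```text
t: 43.3
eef_pos: [0.4748, -0.1867, 0.1887]
tcp_rot: [-0.005, 0.981, -0.196, -0.01]
contact_force: [0.2, -0.4, -1.9]
gripper_width: 0.0314
grip_force: 30.5
0.17 [ 0.44 -0.4   1.08] [-0.77 -0.97 -0.11] | |1
0.14 [ 3.21 -1.56  1.08] [-0.77 -0.97 -0.11] | |1
0.108 [ 6.16 -2.79  1.08] [-0.77 -0.97 -0.11] | |1
```

```bash
python3 -m crank '0 0 0 0 0 0; 0 0 0 0 0 0; 0 0 0 0 0 0' && python3 -c "
from h import *
F=frame(-U,ang(157.3+90))
for r in(.17,.108): plan(AX+r*ang(157.3)+.1995*U,F,r)"
```

```text
t: 43.6
eef_pos: [0.4792, -0.1902, 0.1985]
tcp_rot: [-0.002, 0.98, -0.197, -0.001]
contact_force: [0.2, 0.3, -0.6]
gripper_width: 0.0312
grip_force: 30.5
0.17 [-0.   -0.05  0.1 ] [-0.28 -0.02  0.01] | |0
0.108 [ 5.72 -2.45  0.1 ] [-0.28 -0.02  0.01] | |0
```

```bash
python3 -m crank '1.1 -0.5 0.1 -0.3 0 0; 2.3 -1 0.1 -0.3 0 0; 3.3 -1.4 0.1 -0.3 0 0; 4.2 -1.8 0.1 -0.3 0 0; 5.1 -2.2 0.1 -0.3 0 0; 5.7 -2.4 0.1 -0.3 0 0; 5.75 -2.45 0.1 -0.3 0 0; 5.75 -2.45 0.1 -0.3 0 0'
python3 -m crank '0 0 -0.6 0 0 0; 0 0 -1.2 0 0 0; 0 0 -1.6 0 0 0; 0 0 -1.7 0 0 0; 0 0 -1.7 0 0 0'; python3 -m crank '0 0 -0.1 0 0 0; 0 0 -0.2 0 0 0; 0 0 -0.2 0 0 0'
```

```text
t: 44.4
eef_pos: [0.5359, -0.2137, 0.1972]
tcp_rot: [-0.0, 0.981, -0.196, -0.002]
contact_force: [0.3, -0.5, -0.5]
gripper_width: 0.0318
grip_force: 30.5
t: 44.9
eef_pos: [0.5355, -0.2135, 0.1814]
tcp_rot: [-0.0, 0.981, -0.196, -0.002]
contact_force: [-1.8, 0.4, 3.2]
gripper_width: 0.0313
grip_force: 31.1
t: 45.2
eef_pos: [0.5356, -0.2136, 0.1811]
tcp_rot: [-0.0, 0.981, -0.196, -0.001]
contact_force: [-4.8, 2.3, 9.8]
gripper_width: 0.0313
grip_force: 31.7
```

Contact at 0.181 again, so the eye sits on the hook. I'll release, withdraw and look.

```bash
python3 -m crank '0 0 0.2 0 0 0; 0 0 0.2 0 0 0' && python3 -m crank '0 0 0 0 0 0; 0 0 0 0 0 0; 0 0 0 0 0 0; 0 0 0 0 0 0' 0.6 && python3 -m crank '0 0 2 0 0 0; 0 0 5 0 0 0; 0 0 9 0 0 0; 0 0 13 0 0 0; -4 4 14 0 0 0; -8 8 14 0 0 0; -12 12 14 0 0 0; -16 16 14 0 0 0' && python3 -m crank '-4 4 0 0 0 0; -8 8 0 0 0 0; -12 12 0 0 0 0; -12 12 0 0 0 0; -12 12 0 0 0 0'
python3 - <<'E'
from h import *
pic("top","t9.png"); pic("scene","s9.png"); t=cv2.imread("pics/raw_t9.png"); s=cv2.imread("pics/raw_s9.png")
o=np.zeros((600,800,3),np.uint8)
o[:360,:400]=cv2.resize(t[175:295,345:478],(400,360)); o[:360,400:]=cv2.resize(s[220:360,300:456],(400,360))
o[360:,:400]=cv2.resize(t[200:290,150:300],(400,240)); o[360:,400:]=cv2.resize(s[150:275,200:408],(400,240)); cv2.imwrite("pics/fin.png",o)
E
```

```text
t: 45.4
eef_pos: [0.536, -0.2138, 0.1813]
tcp_rot: [-0.0, 0.981, -0.196, -0.001]
contact_force: [-2.7, 1.5, 5.7]
gripper_width: 0.0313
grip_force: 31.1
t: 45.8
eef_pos: [0.5358, -0.2137, 0.1798]
tcp_rot: [-0.0, 0.981, -0.196, -0.002]
contact_force: [-0.4, -0.7, -0.2]
gripper_width: 0.0512
grip_force: 0.0
t: 46.6
eef_pos: [0.3937, -0.0718, 0.3203]
tcp_rot: [-0.0, 0.98, -0.197, -0.002]
contact_force: [0.8, 1.0, 1.3]
gripper_width: 0.0513
grip_force: 0.0
t: 47.1
eef_pos: [0.2737, 0.0484, 0.3213]
tcp_rot: [-0.001, 0.981, -0.194, -0.0]
contact_force: [0.0, 0.2, 0.4]
gripper_width: 0.0512
grip_force: 0.0
```

View pics/fin.png

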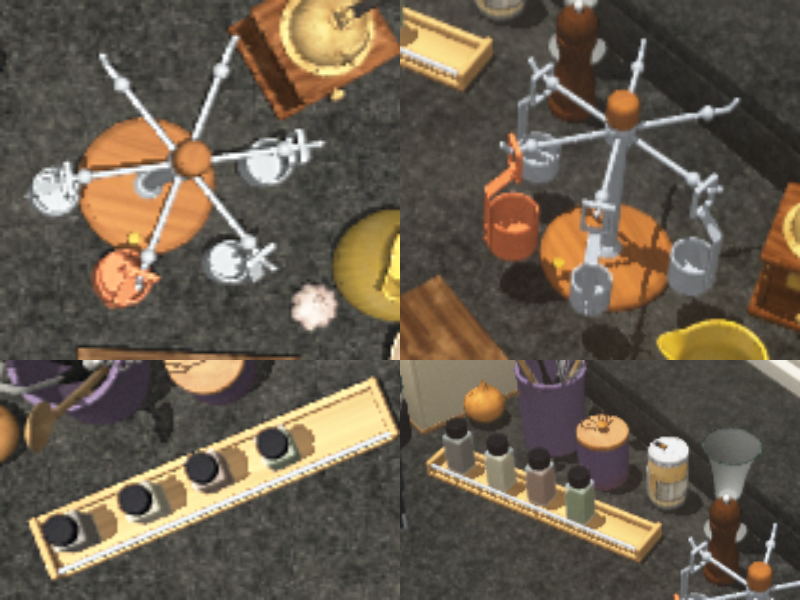

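The picture shows all four scoops hanging, each on its own hook, with the copper one at the front by the brass dot. All four jars stand upright in the lane. I'll let things settle and hand in.

```bash
for i in 1 2 3; do python3 -m crank '0 0 0 0 0 0; 0 0 0 0 0 0; 0 0 0 0 0 0; 0 0 0 0 0 0; 0 0 0 0 0 0; 0 0 0 0 0 0; 0 0 0 0 0 0; 0 0 0 0 0 0' >/dev/null; done; python3 -c "
from plant import *
print(job_done())"
```

```text
the job is handed in; nothing more can be done
None
```

I handed the job in: the last picture shows both fallen jars upright in the lane and the steel and copper scoops hung from the front, with copper at the front; while placing the first jar, a finger pressed on a standing jar's cap (about 26 N measured), but that jar stayed upright.

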